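Clamp a pack of brass blanks in the bench jig

TASK

Make up a pack of brass blanks in the toggle-clamp jig: swing the clamp's red-gripped handle right up to open it, lift the blue platen off the guide rod and set it aside, then thread every brass blank on the bench over the rod so they lie flat in one pile, squared up lengthwise with the jig. Lower the blue platen over the rod on top of the pile, squared up the same way, and push the handle back down past its dead point, all the way home, so that the rubber shoe presses the pack. Leave the bottle, the jar and the hammer as they are.

Things in the scene. Friction and masses are not known exactly. Their poses are not given: they have to be found in the camera images.
- jig: fixed clamping jig: steel base plate 255 x 84 x 10 mm on the bench; origin at bench height on the guide rod's axis; x axis from the clamp towards the rod (plate from x = -205 to +50 mm), z up. On it a seat block 60 x 36 mm, top 20 mm above the bench, with the guide rod, and two red cheek plates (x -182 to -72 mm, y within 25.5 mm, 66 mm high) that carry the clamp
- rod_seat (a point): centre of the top of the seat block, at the foot of the guide rod, 20 mm above the bench; axes as the jig's. The rod is 10 mm in diameter, rises 60 mm from here, the last 8 mm being a taper to a 3 mm tip. Four blanks and the platen together take 36 mm
- handle_pivot (a point): the handle's hinge, in the jig at x = -160 mm, y = 0, 55 mm above the bench; hinge axis along the jig's y
- handle_grip (a point): centre of the red cross grip at the end of the handle, 110 mm from the hinge: a cylinder 16 mm in diameter and 36 mm long lying along the jig's y (can be pinched by its two ends from above). The handle is a bar 9 mm wide. Closed, it points away from the rod (jig -x), 42 mm above the bench, nothing beneath
- handle (a joint): handle angle a, rad: 0 = closed (at its stop), 1.75 = fully open (nearly upright, at its stop); grip at jig x = -160 - 110 cos(a - 0.12) mm, height 55 + 110 sin(a - 0.12) mm. Dead point at 0.2: with a pack under the shoe the spring resists closing (up to about 10 N at the grip) until 0.2, then holds it shut. It stays up when fully open; let go half way it swings down
- fork: forked steel arm linked to the handle, turning about the jig's y; origin on its hinge (jig x = -90 mm, 45 mm above the bench). Closed, its fork straddles the rod, up to 90 mm high, from x = -110 to +20 mm; with the handle fully up it stands upright behind the seat, wholly at jig x < -60 mm and below 170 mm high
- shoe: sprung black rubber shoe under the fork's end, two feet 30 x 10 mm either side of the rod; origin at the middle of its underside. Closed on nothing it hangs 15 mm above the seat; it gives up to 26 mm against its spring (4 N plus 0.6 N per mm: about 9 N on two blanks and the platen, 16 N on four)
- platen: loose blue painted metal platen 64 x 40 x 12 mm (x, y, z), 0.10 kg, with a 13 mm round hole through the middle; origin at the centre of its underside on the hole's axis, x along the 64 mm side. At the start it is on the rod, on the seat, under the closed clamp
- blank1: loose flat brass blank 1, a plate 64 x 40 x 6 mm (x, y, z), 0.12 kg, drilled through the middle with a 13 mm round hole; origin at the centre of its underside on the hole's axis, x along the 64 mm side, z up as it lies. Two to four of the four blanks are present (None if absent); they are all alike and may go on in any order
- blank2: loose flat brass blank 2, a plate 64 x 40 x 6 mm (x, y, z), 0.12 kg, drilled through the middle with a 13 mm round hole; origin at the centre of its underside on the hole's axis, x along the 64 mm side, z up as it lies. Two to four of the four blanks are present (None if absent); they are all alike and may go on in any order
- blank3: loose flat brass blank 3, a plate 64 x 40 x 6 mm (x, y, z), 0.12 kg, drilled through the middle with a 13 mm round hole; origin at the centre of its underside on the hole's axis, x along the 64 mm side, z up as it lies. Two to four of the four blanks are present (None if absent); they are all alike and may go on in any order
- blank4: loose flat brass blank 4, a plate 64 x 40 x 6 mm (x, y, z), 0.12 kg, drilled through the middle with a 13 mm round hole; origin at the centre of its underside on the hole's axis, x along the 64 mm side, z up as it lies. Two to four of the four blanks are present (None if absent); they are all alike and may go on in any order
- bottle: white bottle with a screw cap, 52 mm in diameter, 85 mm high, standing; origin at the centre of its base. To be left alone
- jar: low glass jar with a black lid, 56 mm in diameter, 45 mm high, standing; origin at the centre of its base. To be left alone
- hammer: small hammer with a wooden handle, 200 mm long, lying on the bench; origin at the middle of its underside, x along the handle towards the head. To be left alone
Mind the look-alikes: they are no part of the job. Leave any green or turquoise look-alike of the blank1 alone.

How it is judged:
By the outcome, as a careful person would: the job done as asked, in the order asked, and still so for the second after the job is handed in, with the robot touching nothing.
Of blank1, blank2, blank3, blank4 only 2 to 4 are there at a start; the rules pass over those that are not, and their reading is None.
At some moment in a run one of blank1, blank2, blank3, blank4 may be knocked a few centimetres aside while the robot is not near it.
Once in a run the grip may slacken for a moment while it holds something.
It also fails if it takes over 210 s, if anything falls off the work surface, if the arm or the gripper's body presses on something with over 40 N, if the wrist force passes 120 N, or if a joint passes its speed limit or range.

ROBOT

A 7-joint arm with a two-finger parallel gripper is mounted at the origin on the work surface. World frame = base frame: x ahead of the robot, y to its left, z up, the work surface at z = 0. Lengths are in m, angles in rad, forces in N, time in s.
With the tool pointing down it reaches from about 0.425 to 0.95 m from the base axis. Payload 4.7 kg.
Tool frame: the origin (TCP) lies at the very end of the fingers, on their centre line; the grasp point (between the pads) lies robot.grasp_offset behind it (robot.grasp_offset is the distance from the TCP to the grasp point, in m); z points along the fingers, y is the line along which they close (so a half turn about z gives the same grasp; the last joint's range is limited). The gripper opens to 85 mm and grips with 20 to 120 N. Pads are 22 mm wide; open, the fingers measure 114 mm over their backs; the gripper's body (76 mm by 85 mm) begins 54 mm behind the grasp point. The pads swing forward as they close: fully open they stand 13 mm farther back than shut.
Start: joints at [-1.372, 0.469, -0.049, 1.532, 0.024, 1.141, -0.082], TCP at [0.152, 0.658, 0.231] pointing down, gripper open.
Joint ranges: [-2.59, 2.59], [-0.33, 1.99], [-1.39, 1.29], [0.1, 2.45], [-1.04, 4.18], [0.21, 1.99], [-2.66, 2.66]. Speed limits (rad/s): [2.57, 2.57, 3.14, 3.14, 3.14, 3.14, 3.14].

INTERFACE

Orientations are given as a rotation vector (axis times angle).
In Python, from plant import robot gives the robot as it stands.
- The arm moves only by the tool arm_command, never from a script. Its argument "moves" is a list of rows, each a list of 7 numbers: the shift along the tool's x, y, z in units of 5 cm (1.0 is 5 cm), then the turn, a rotation vector about the tool's x, y, z in units of 60 degrees (1.0 is 60 degrees), then the opening, from 0 (shut) to 1 (fully open). A call has 1 to 8 rows; each row shifts and turns the commanded pose from where the row before left it, along the tool's axes as they then stand; what a row does not reach is not made up. A row lasts 1/8 s, in which the tool goes at most 62.5 mm and 10.7 degrees, less where a joint would pass 70% of its speed; a pose out of reach is approached as far as the arm can. A call with a number of a shift or a turn outside -1 to 1 is refused whole. A call with a gripper value outside its range is refused whole. The fingers move at their own pace and stop on an object; "squeeze" is the grip in N (left out, the last holds). Time passes only in rows, so rows that do not move let the fingers close. It gives the time, the measured TCP pose, the force, the opening and the grip force at its end, in the units of the state.
- robot.read_state(): the state, without advancing time (a new reading comes with each control period).
- robot.camera(name): name is "scene" or "top" or "wrist"; returns the picture (480x640x3 uint8, blue, green, red); there is no depth.
- robot.camera_params(name): a dict with "K" (3x3 intrinsics, pixels), "dist_coeffs" ([k1, k2, p1, p2, k3] as OpenCV has them; the pictures are not rectified), "world_to_cam" (4x4, takes a point from world to camera coordinates); the wrist camera has in their place "hand_eye" (4x4, takes a point from camera to tool coordinates, whose origin is the TCP and whose axes are the flange's). Camera axes: x right, y down, z forward; pixel columns grow to the right and rows downward; lengths in m; the calibration is good to about 2 mm. A picture is of the moment at which its call begins: read the wrist's pose just before it. camera_params takes no time and is no camera call.
- robot.hand_in(): hands the job in; it is judged then, once.
Trained networks look in the newest picture that a camera, given by its name, has taken for a name from the list of things; names that differ only in an ending like _2 or _b are one class to them, and where a whole thing is asked for, a point or a joint stands for the part that bears it (a point fixed in the world has none). Each returns a list of dicts, best first, with "p" (0 to 1); they miss things now and then, are a little off and sometimes report something else, mostly with a low value. They report only what shows in the picture. A call takes as long as a camera call. They do not tell look-alikes from the thing itself.
- robot.masks_of(camera, target): "region" (480x640 bool, what is visible of it) and "extent" ([left, top, right, bottom] in pixels, round what is visible of it).
- robot.spot_point(camera, target): "location" ([row, column] in pixels: a listed point, or the origin of a listed thing).
The state is a dict: "clock": time; "qpos": joint angles; "joint_velocities": joint speeds; "tau": joint torques, N m; "tool_pos": TCP position; "orientation": TCP orientation; "force": force on the tool from outside, world axes, zero at the start; "wrist_torque": the same for the moment, N m; "opening": finger opening in m; "gripper_force": force on a finger pad.
Only numpy, scipy, OpenCV 4.12 (cv2) and the standard library are available. Lean on these libraries where they do the work, as an engineer would, in place of code of your own. Each camera call takes 0.05 s, during which the arm holds its last target. There are 200 camera calls.

## Working session

There is one attempt and no reset: what is moved stays moved. The work goes in short steps, Python scripts to look and compute and a tool call to move; the robot and the scene stay as the last step left them, time stands still between calls to the robot, and variables do not carry over. Pictures are saved under pics/ and viewed, at most 17 in all, crops included, and the job is handed in when it is done.

Besides the shell and the picture viewer there is one more tool, called after "Request:" as a command line: name --pt "numbers of a row" for each row, then --argument value for the rest. arm_command: Moves the arm, as the interface text tells. Its arguments: {"type":"object","properties":{"moves":{"type":"array","items":{"type":"array","items":{"type":"number"}}},"squeeze":{"type":"number"}},"required":["moves"]}

```bash
ls; mkdir -p pics
cat > h.py <<'E'
import numpy as np, cv2
from scipy.spatial.transform import Rotation as R
from plant import robot
def cam(name):
    p=robot.camera_params(name); K=np.array(p["K"]);d=np.array(p["dist_coeffs"],float)
    if "world_to_cam" in p: W=np.array(p["world_to_cam"])
    else:
        s=robot.read_state();T=np.eye(4);T[:3,:3]=R.from_rotvec(s["orientation"]).as_matrix();T[:3,3]=s["tool_pos"]
        W=np.linalg.inv(T@np.array(p["hand_eye"]))
    return K,d,W
def ray(c,rc,z):
    K,d,W=c;u=cv2.undistortPoints(np.array([[[rc[1],rc[0]]]],float),K,d)[0,0]
    Ri=W[:3,:3].T;o=-Ri@W[:3,3];v=Ri@np.array([u[0],u[1],1]);return o+v*(z-o[2])/v[2]
def proj(c,P):
    K,d,W=c;q,_=cv2.projectPoints(np.atleast_2d(np.array(P,float)),cv2.Rodrigues(W[:3,:3])[0],W[:3,3],K,d);return q[:,0]
def st():
    s=robot.read_state();print({k:np.round(s[k],3).tolist() for k in("clock","tool_pos","orientation","force","opening","gripper_force","qpos")});return s
E
python3 - <<'E'
from h import *
st();print(robot.grasp_offset)
ims={}
for n in("scene","top"):
    ims[n]=robot.camera(n);cv2.imwrite(f"pics/{n}0.png",ims[n])
    c=cam(n);print(n,np.round(-c[2][:3,:3].T@c[2][:3,3],3))
c=cam("top")
for t,z in(("rod_seat",.02),("handle_grip",.042),("handle_pivot",.055),("blank1",0),("platen",.02),("bottle",0),("jar",0),("hammer",0),("fork",.045)):
    for r in robot.spot_point("top",t)[:6]:print(t,np.round(r["p"],2),np.round(r["location"]),np.round(ray(c,r["location"],z),3))
E
```

```text
pics
{'clock': 0.0, 'tool_pos': [0.152, 0.657, 0.23], 'orientation': [-0.357, -3.121, 0.003], 'force': [-0.028, -0.108, 0.157], 'opening': 0.085, 'gripper_force': 0.0, 'qpos': [-1.372, 0.469, -0.049, 1.534, 0.024, 1.141, -0.082]}
0.0187
scene [0.983 0.021 0.751]
top [ 0.412 -0.009  1.069]
rod_seat 0.73 [155. 348.] [ 0.707 -0.051  0.02 ]
rod_seat 0.58 [232. 347.] [ 0.542 -0.049  0.02 ]
handle_grip 0.83 [233. 480.] [ 0.538 -0.322  0.042]
handle_pivot 0.94 [230. 426.] [ 0.541 -0.207  0.055]
blank1 0.96 [277. 251.] [0.448 0.153 0.   ]
blank1 0.94 [329. 183.] [0.338 0.296 0.   ]
blank1 0.83 [214. 263.] [0.583 0.13  0.   ]
blank1 0.81 [351. 231.] [0.293 0.193 0.   ]
blank1 0.75 [204. 184.] [0.606 0.3   0.   ]
blank1 0.62 [277. 176.] [0.448 0.313 0.   ]
platen 0.62 [233. 350.] [ 0.54  -0.055  0.02 ]
bottle 0.87 [155. 352.] [ 0.712 -0.061  0.   ]
bottle 0.43 [277. 175.] [0.448 0.315 0.   ]
jar 0.55 [316. 331.] [ 0.367 -0.015  0.   ]
jar 0.18 [210. 262.] [0.592 0.132 0.   ]
hammer 0.75 [228. 482.] [ 0.552 -0.34   0.   ]
hammer 0.62 [136. 252.] [0.755 0.156 0.   ]
fork 0.97 [231. 394.] [ 0.54  -0.144  0.045]
```

View pics/top0.png

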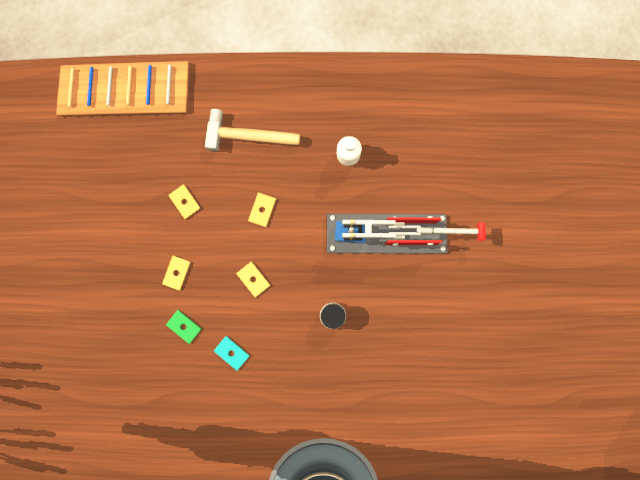

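View pics/scene0.png

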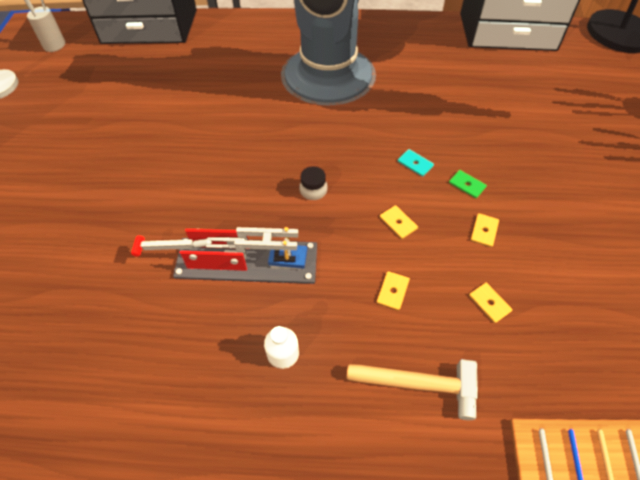

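```bash
cat >> h.py <<'E'
def blobs(n,im,lo,hi,z,amin=150):
    """coloured flat plates: centre, long-axis yaw, size on plane z"""
    hsv=cv2.cvtColor(im,cv2.COLOR_BGR2HSV);m=cv2.inRange(hsv,np.array(lo),np.array(hi))
    m=cv2.morphologyEx(m,cv2.MORPH_OPEN,np.ones((3,3),np.uint8));c=cam(n);out=[]
    for k in cv2.findContours(m,cv2.RETR_EXTERNAL,cv2.CHAIN_APPROX_NONE)[0]:
        if cv2.contourArea(k)<amin: continue
        P=np.array([ray(c,(p[0][1],p[0][0]),z)[:2] for p in k])
        (x,y),(w,h),a=cv2.minAreaRect((P*1000).astype(np.float32))
        a=a if w>h else a+90
        out.append((x/1000,y/1000,(a+90)%180-90,max(w,h),min(w,h),k[:,0].mean(0).round()))
    return out
def go(p,yaw,dz=None):
    """needed shift (tool axes, units) and turn about tool z for TCP p, tool y at world yaw(deg, mod 180)"""
    s=robot.read_state();M=R.from_rotvec(s["orientation"]).as_matrix()
    d=M.T@(np.array(p)-s["tool_pos"])/.05
    cy=np.degrees(np.arctan2(M[1,1],M[0,1]));t=-((yaw-cy+90)%180-90)
    up=np.cross(M[:,2],[0,0,-1]);print("shift",d.round(3),"turn z",round(t/60,3),"yaw now",round(cy,2),"tilt corr xy",(M.T@up/np.radians(60)).round(3))
E
python3 - <<'E'
from h import *
for n in("top","scene"):
    im=robot.camera(n)
    print(n,"brass")
    for b in blobs(n,im,(20,80,120),(34,255,255),.006): print(np.round(b[:5],4),b[5])
    print("platen blue",[np.round(b[:5],4) for b in blobs(n,im,(100,150,60),(125,255,255),.032,40)])
    print("red",[(np.round(b[:5],4)) for b in blobs(n,im,(172,150,60),(180,255,255),.045,30)],[(np.round(b[:5],4)) for b in blobs(n,im,(0,200,90),(3,255,255),.045,30)])
    rs=robot.masks_of(n,"jig")[:1]
    for r in rs:
        m=r["region"].astype(np.uint8);k=max(cv2.findContours(m,cv2.RETR_EXTERNAL,cv2.CHAIN_APPROX_NONE)[0],key=cv2.contourArea)
        P=np.array([ray(cam(n),(p[0][1],p[0][0]),.01)[:2] for p in k]);print("jig",cv2.minAreaRect((P*1000).astype(np.float32)))
print(np.round(robot.camera_params("wrist")["hand_eye"],3))
im=cv2.imread("pics/top0.png")[170:375,140:320];im2=cv2.imread("pics/top0.png")[195:270,310:505]
a=cv2.resize(im,None,fx=2.2,fy=2.2,interpolation=2);b=cv2.resize(im2,None,fx=2,fy=2,interpolation=2)
o=np.zeros((460,800,3),np.uint8);o[:a.shape[0],:a.shape[1]]=a;o[:b.shape[0],400:400+b.shape[1]]=b;cv2.imwrite("pics/crop0.png",o)
E
```

```text
top brass
[ 0.4441  0.1489 38.7204 64.3397 40.8303] [253. 279.]
[  0.4572   0.3128 -18.9958  64.0871  40.4461] [176. 272.]
[  0.5923   0.132  -18.6051  64.9931  40.2354] [262. 209.]
[ 0.61    0.3001 35.9171 64.7459 40.4288] [184. 201.]
[7.563000e-01 1.419000e-01 8.387850e+01 1.749467e+02 2.162410e+01] [263. 135.]
[ 0.862   0.5866  0.0691 50.1761 29.0402] [65. 94.]
[ 0.8604  0.45    3.8462 52.3812 30.0838] [123.  91.]
platen blue [array([ 5.42200e-01, -3.71000e-02, -2.34900e-01,  3.73932e+01,
        2.26865e+01])]
red [] [array([ 0.516 , -0.1814, 89.9921, 55.3787,  4.0975]), array([  0.5623,  -0.1895, -89.9028,  82.5018,   6.2124])]
jig ((543.0890502929688, -173.30467224121094), (336.40234375, 89.3423843383789), 89.97624206542969)
scene brass
[8.61300e-01 4.49900e-01 3.00000e-02 7.01703e+01 2.76263e+01] [609. 455.]
[7.51200e-01 1.40900e-01 8.37272e+01 1.77335e+02 1.98361e+01] [404. 378.]
[ 0.6128  0.2988 36.447  64.4519 40.4549] [491. 302.]
[  0.5948   0.1307 -18.6894  64.759   40.1041] [393. 290.]
[  0.46     0.3117 -18.9633  64.8652  40.4343] [485. 229.]
[ 0.4468  0.1482 38.6167 65.4449 39.9519] [399. 221.]
platen blue [array([ 0.8662,  0.3781, -0.1055, 65.8249,  4.8058]), array([ 5.47600e-01, -3.69000e-02,  2.03060e+00,  3.71246e+01,
        2.31010e+01])]
red [] [array([  0.5686,  -0.1844,  89.875 , 117.9092,  32.7603]), array([ 0.5451, -0.3256,  6.2848, 38.8278, 15.3988]), array([  0.5141,  -0.1975, -88.1575,  91.1849,  19.5335])]
jig ((533.9407958984375, -178.7261199951172), (116.72647094726562, 344.0015563964844), 0.995525598526001)
[[-0.001 -0.944 -0.329  0.084]
 [ 1.    -0.001 -0.     0.001]
 [-0.    -0.329  0.944 -0.143]
 [ 0.     0.     0.     1.   ]]
```

View pics/crop0.png

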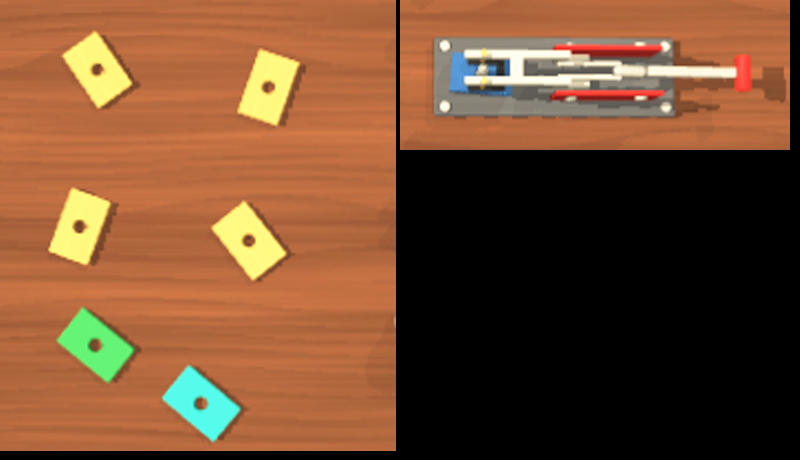

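Request:
arm_command --pt "-1 0 0 0 0 0.071 1" --pt "-1 0 0 0 0 0.071 1" --pt "-1 0 0 0 0 0.071 1" --pt "-1 0 0 0 0 0.071 1" --pt "-1 0 0 0 0 0.071 1" --pt "-1 0 0 0 0 0.071 1" --pt "-1 0 0 0 0 0.071 1" --pt "-1 0 0 0 0 0.071 1" --squeeze 60

```text
clock: 1.75
tool_pos: [0.5018, 0.4718, 0.2314]
orientation: [1.259, 2.878, 0.001]
force: [-0.1, -0.3, 0.2]
opening: 0.0856
gripper_force: 0.0
```

Request:
arm_command --pt "-1 0 0 0 0 0.071 1" --pt "-1 0 0 0 0 0.071 1" --pt "-1 0 0 0 0 0.071 1" --pt "-1 0 0 0 0 0.071 1" --pt "-1 0 0 0 0 0.071 1" --pt "-1 0 0 0 0 0.071 1" --pt "-1 0 0 0 0 0.071 1" --pt "-1 0 0 0 0 0.071 1"

```text
clock: 2.75
tool_pos: [0.6859, 0.1232, 0.2313]
orientation: [2.047, 2.383, 0.001]
force: [0.4, -0.0, -0.0]
opening: 0.0856
gripper_force: 0.0
```

```bash
python3 -c "
from h import *
st();go((.541,-.322,.16),0)"
```

```text
{'clock': 2.75, 'tool_pos': [0.686, 0.123, 0.231], 'orientation': [2.047, 2.383, 0.001], 'force': [0.398, -0.029, -0.029], 'opening': 0.086, 'gripper_force': 0.0, 'qpos': [-0.483, 0.519, 0.37, 1.494, -0.197, 1.165, 0.072]}
shift [-8.365 -4.208  1.423] turn z 0.144 yaw now 8.67 tilt corr xy [ 0. -0.  0.]
```

Request:
arm_command --pt "0 0 0 0 0 0.144 1" --pt "-1 -0.4 0.15 0 0 0 1" --pt "-1 -0.4 0.15 0 0 0 1" --pt "-1 -0.4 0.15 0 0 0 1" --pt "-1 -0.4 0.15 0 0 0 1" --pt "-1 -0.4 0.15 0 0 0 1" --pt "-1 -0.4 0.15 0 0 0 1" --pt "-1 -0.4 0.15 0 0 0 1"

```text
clock: 3.75
tool_pos: [0.5458, -0.2272, 0.1788]
orientation: [2.218, 2.225, 0.001]
force: [0.9, -0.2, -0.6]
opening: 0.0851
gripper_force: 0.0
```

Request:
arm_command --pt "-1 0 0.15 0 0 0 1" --pt "-0.8 0 0.15 0 0 0 1" --pt "0 0 0 0 0 0 1"

```text
clock: 4.12
tool_pos: [0.5449, -0.3199, 0.1634]
orientation: [2.225, 2.217, -0.003]
force: [0.2, 1.1, 0.3]
opening: 0.0855
gripper_force: 0.0
```

```bash
cat >> h.py <<'E'
def look(fn):
    c=cam("wrist");im=robot.camera("wrist");cv2.imwrite("pics/"+fn,im);return c,im
E
python3 -c "
from h import *
st();go((.541,-.322,.16),0)
c,im=look('w1.png')
for t,z in (('handle_grip',.042),('handle_pivot',.055)):
  for r in robot.spot_point('wrist',t)[:3]: print(t,r['p'],r['location'],ray(c,r['location'],z).round(4))
print([(np.round(b[:5],4),b[5]) for b in blobs('wrist',im,(0,200,60),(4,255,255),.045,30)])
"
```

```text
{'clock': 4.125, 'tool_pos': [0.545, -0.32, 0.163], 'orientation': [2.225, 2.217, -0.003], 'force': [0.245, 1.106, 0.325], 'opening': 0.086, 'gripper_force': 0.0, 'qpos': [0.119, 0.491, 0.479, 1.736, -0.262, 0.979, 0.693]}
shift [-0.042 -0.077  0.069] turn z -0.003 yaw now -0.21 tilt corr xy [-0.001  0.002  0.   ]
handle_grip 0.75 [228.5, 318.7] [ 0.5439 -0.3235  0.042 ]
handle_pivot 0.93 [71.4, 319.8] [ 0.5454 -0.2153  0.055 ]
[(array([ 0.5457, -0.3242,  0.2012, 34.4932,  4.7818]), array([318., 238.])), (array([ 0.5572, -0.3128,  0.205 , 11.105 ,  2.327 ]), array([334., 223.])), (array([ 0.5339, -0.3121,  0.1939, 10.373 ,  2.3228]), array([302., 223.])), (array([  0.5674,  -0.2175, -88.307 ,  28.0033,   4.0157]), array([351.,  86.])), (array([ 0.5217, -0.1994, 89.8151, 64.4147,  7.1734]), array([281.,  53.]))]
```

View pics/w1.png

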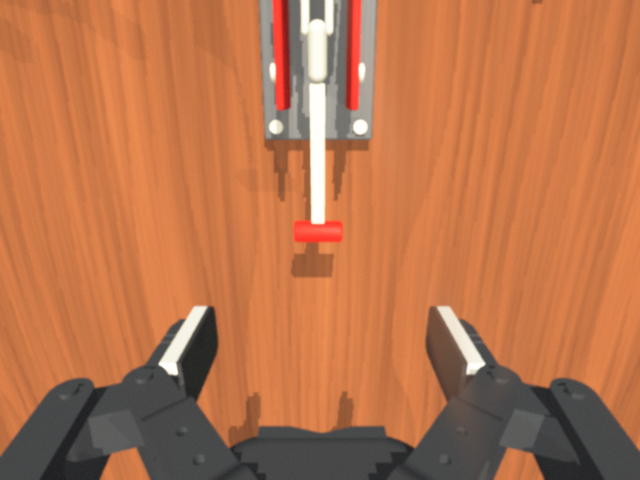

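Request:
arm_command --pt "-0.07 0 0.82 0 0 0 1" --pt "0 0 1 0 0 0 1" --pt "0 0 1 0 0 0 1" --pt "0 0 0 0 0 0 1" --pt "0 0 0 0 0 0 0" --pt "0 0 0 0 0 0 0" --pt "0 0 0 0 0 0 0" --pt "0 0 0 0 0 0 0"

```text
clock: 5.28
tool_pos: [0.5421, -0.3199, 0.0251]
orientation: [-2.216, -2.217, 0.004]
force: [-11.1, 2.8, 13.8]
opening: 0.0346
gripper_force: 58.5
```

```bash
python3 -c "
from h import *
s=st()
p=np.array(s['tool_pos']);a=np.array([0,.05,.1,.2,.35,.5,.7,.9,1.1,1.3,1.5,1.65,1.75,1.8])-.12
x=-160-110*np.cos(a);z=110*np.sin(a)
print(np.c_[a[1:]+.12,np.diff(x)/50,-np.diff(z)/50].round(2))
"
```

```text
{'clock': 5.275, 'tool_pos': [0.542, -0.32, 0.025], 'orientation': [-2.216, -2.217, 0.004], 'force': [-11.083, 2.808, 13.832], 'opening': 0.035, 'gripper_force': 58.506, 'qpos': [0.183, 0.662, 0.399, 1.821, -0.361, 0.738, 0.779]}
[[ 0.05 -0.01 -0.11]
 [ 0.1  -0.   -0.11]
 [ 0.2   0.01 -0.22]
 [ 0.35  0.05 -0.33]
 [ 0.5   0.1  -0.31]
 [ 0.7   0.2  -0.39]
 [ 0.9   0.28 -0.34]
 [ 1.1   0.34 -0.28]
 [ 1.3   0.39 -0.21]
 [ 1.5   0.42 -0.13]
 [ 1.65  0.33 -0.04]
 [ 1.75  0.22  0.  ]
 [ 1.8   0.11  0.01]]
```

Request:
arm_command --pt "0 -0.04 -0.11 0 0 0 0" --pt "0 0 -0.11 0 0 0 0" --pt "0.01 0 -0.22 0 0 0 0" --pt "0.05 0 -0.33 0 0 0 0" --pt "0.1 0 -0.31 0 0 0 0" --pt "0.2 0 -0.39 0 0 0 0" --pt "0.28 0 -0.34 0 0 0 0" --pt "0 0 0 0 0 0 0"

```text
clock: 6.28
tool_pos: [0.5422, -0.2852, 0.1137]
orientation: [-2.213, -2.222, 0.002]
force: [-6.4, 0.3, -5.9]
opening: 0.0341
gripper_force: 60.3
```

```bash
python3 -c "
from h import *
s=st()"
```

```text
{'clock': 6.275, 'tool_pos': [0.542, -0.285, 0.114], 'orientation': [-2.213, -2.222, 0.002], 'force': [-6.43, 0.314, -5.887], 'opening': 0.034, 'gripper_force': 60.306, 'qpos': [0.082, 0.522, 0.457, 1.818, -0.292, 0.873, 0.682]}
```

Request:
arm_command --pt "0.34 0 -0.28 0 0 0 0" --pt "0.39 0 -0.21 0 0 0 0" --pt "0.42 0 -0.13 0 0 0 0" --pt "0.33 0 -0.04 0 0 0 0" --pt "0.22 0 0 0 0 0 0" --pt "0.08 0 0 0 0 0 0" --pt "0 0 0 0 0 0 0"

```text
clock: 7.15
tool_pos: [0.5424, -0.1973, 0.1451]
orientation: [-2.216, -2.222, 0.004]
force: [-4.3, -2.8, -16.3]
opening: 0.0324
gripper_force: 60.8
```

```bash
python3 -c "
from h import *
s=st()
im=robot.camera('scene');cv2.imwrite('pics/s2.png',im[130:330,100:380])"
```

```text
{'clock': 7.15, 'tool_pos': [0.542, -0.197, 0.145], 'orientation': [-2.216, -2.222, 0.004], 'force': [-4.3, -2.752, -16.331], 'opening': 0.032, 'gripper_force': 60.809, 'qpos': [-0.086, 0.429, 0.474, 1.88, -0.245, 0.895, 0.509]}
```

View pics/s2.png

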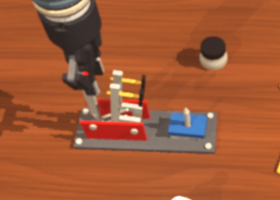

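Request:
arm_command --pt "0.1 0 0.06 0 0 0 0" --pt "0.06 0 0 0 0 0 0" --pt "0 0 0 0 0 0 0" --pt "0 0 0 0 0 0 0.7" --pt "0 0 0 0 0 0 0.7" --pt "0 0 0 0 0 0 0.7" --pt "0 0 -0.5 0 0 0 0.7" --pt "0 0 -1 0 0 0 1"

```text
clock: 8.2
tool_pos: [0.5438, -0.1891, 0.2179]
orientation: [-2.215, -2.223, 0.002]
force: [0.9, -0.2, 0.6]
opening: 0.0757
gripper_force: 0.0
```

Request:
arm_command --pt "1 0 0 0 0 0 1" --pt "0.8 0 0 0 0 0 1" --pt "0.7 0 0 0 0 0 1" --pt "0 0 0 0 0 0 1" --pt "0 0 0 0 0 0 1"

```text
clock: 8.82
tool_pos: [0.5443, -0.0657, 0.2187]
orientation: [2.218, 2.224, 0.001]
force: [-0.4, -0.2, -0.1]
opening: 0.0853
gripper_force: 0.0
```

```bash
python3 -c "
from h import *
s=st();c,im=look('w3.png')
for t,z in (('rod_seat',.02),('platen',.032)):
  for r in robot.spot_point('wrist',t)[:3]: print(t,r['p'],r['location'],ray(c,r['location'],z).round(4))
print([(np.round(b[:5],4),b[5]) for b in blobs('wrist',im,(100,150,60),(125,255,255),.032,300)])
print('top',[(np.round(b[:5],4),b[5]) for b in blobs('top',robot.camera('top'),(100,150,60),(125,255,255),.032,40)])
im=robot.camera('scene');cv2.imwrite('pics/s3.png',im[130:330,100:380])
"
```

```text
{'clock': 8.825, 'tool_pos': [0.544, -0.066, 0.219], 'orientation': [2.218, 2.224, 0.001], 'force': [-0.428, -0.184, -0.112], 'opening': 0.085, 'gripper_force': 0.0, 'qpos': [-0.336, 0.287, 0.467, 1.874, -0.151, 1.013, 0.198]}
rod_seat 0.82 [188.5, 321.9] [ 0.5462 -0.0558  0.02  ]
platen 0.77 [191.5, 321.3] [ 0.5456 -0.0558  0.032 ]
[(array([ 5.43800e-01, -5.65000e-02,  8.55924e+01,  6.32111e+01,
        3.75455e+01]), array([320., 190.]))]
top []
```

View pics/w3.png

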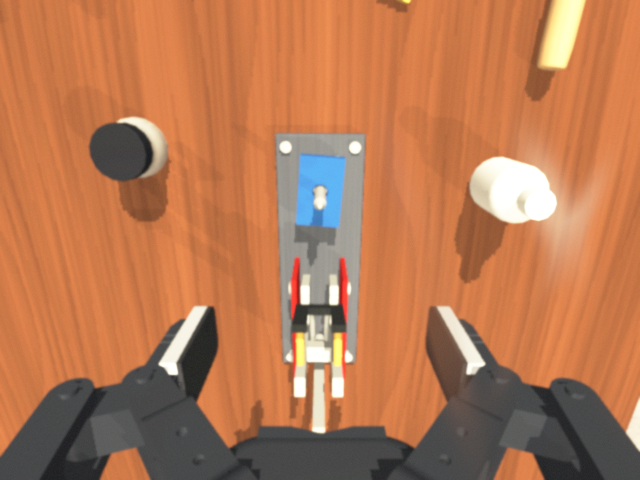

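Request:
arm_command --pt "0.18 -0.04 0.5 0 0 0 1" --pt "0 0 1 0 0 0 1" --pt "0 0 1 0 0 0 1" --pt "0 0 1 0 0 0 1" --pt "0 0 0.52 0 0 0 1" --pt "0 0 0 0 0 0 1"

```text
clock: 9.82
tool_pos: [0.5404, -0.0569, 0.0155]
orientation: [-2.218, -2.221, 0.005]
force: [-0.1, 0.4, 0.1]
opening: 0.0855
gripper_force: 0.0
```

Request:
arm_command --pt "0 0 0 0 0 0 0" --pt "0 0 0 0 0 0 0" --pt "0 0 0 0 0 0 0" --pt "0 0 0 0 0 0 0" --pt "0 0 0 0 0 0 0" --squeeze 60

```text
clock: 10.45
tool_pos: [0.5431, -0.0564, 0.0191]
orientation: [2.218, 2.223, 0.004]
force: [-1.3, -0.5, 7.2]
opening: 0.0392
gripper_force: 59.4
```

```bash
python3 -c "
from h import *
s=st();c,im=look('w4.png')
im=cv2.imread('pics/w3.png')
K,d,W=c
cv2.imwrite('pics/w3c.png',cv2.resize(im[130:240,260:380],None,fx=4,fy=4,interpolation=2))
"
```

```text
{'clock': 10.45, 'tool_pos': [0.543, -0.056, 0.019], 'orientation': [2.218, 2.223, 0.004], 'force': [-1.318, -0.532, 7.155], 'opening': 0.039, 'gripper_force': 59.39, 'qpos': [-0.24, 0.561, 0.348, 2.03, -0.328, 0.6, 0.334]}
```

View pics/w4.png

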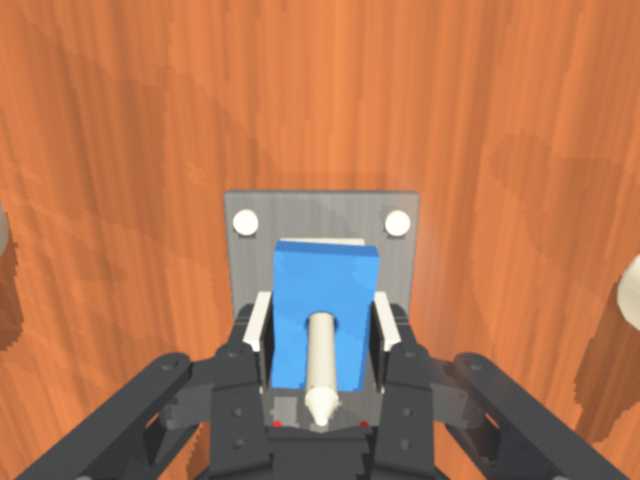

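```bash
python3 -c "
from h import *
c=cam('wrist')
for n,p,z in (('screwL',(222,245.5),.011),('screwR',(222.5,398),.011),('edge mid',(191.5,321),.01),('tip',(423,321.5),.08),('rod at platen top',(318,321),.032),('seat edge',(239,322),.02)):print(n,ray(c,p,z).round(4))
print('tcp px',proj(c,[robot.read_state()['tool_pos']]))
"
```

```text
screwL [ 0.512  -0.0186  0.011 ]
screwR [ 0.577  -0.0188  0.011 ]
edge mid [ 0.5441 -0.0056  0.01  ]
tip [ 0.5442 -0.0572  0.08  ]
rod at platen top [ 0.5441 -0.0525  0.032 ]
seat edge [ 0.5445 -0.023   0.02  ]
tcp px [[318.6473861  309.67012019]]
```

Request:
arm_command --pt "0 0 -0.3 0 0 0 0" --pt "0 0 -0.7 0 0 0 0" --pt "0 0 -0.7 0 0 0 0" --pt "0 0 -0.7 0 0 0 0" --pt "0 0 0 0 0 0 0"

```text
clock: 11.12
tool_pos: [0.5439, -0.0565, 0.1408]
orientation: [2.215, 2.221, 0.008]
force: [-0.4, 1.2, -2.1]
opening: 0.0386
gripper_force: 61.8
```

```bash
python3 -c "
from h import *
s=st();c,im=look('w5.png')
print([(np.round(b[:5],4),b[5]) for b in blobs('wrist',im,(100,150,60),(125,255,255),s['tool_pos'][2]+.013,300)])
"
```

```text
{'clock': 11.125, 'tool_pos': [0.544, -0.057, 0.141], 'orientation': [2.215, 2.221, 0.008], 'force': [-0.365, 1.239, -2.144], 'opening': 0.039, 'gripper_force': 61.769, 'qpos': [-0.325, 0.378, 0.445, 1.959, -0.217, 0.843, 0.239]}
[(array([ 5.43700e-01, -5.33000e-02,  8.67788e+01,  6.75271e+01,
        3.91218e+01]), array([321., 315.]))]
```

View pics/w5.png

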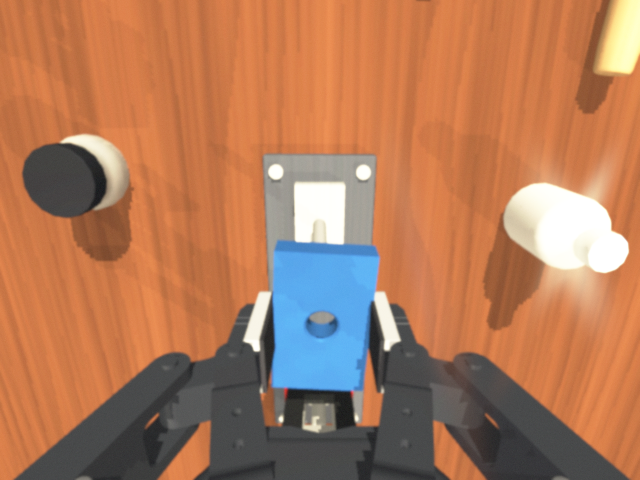

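Request:
arm_command --pt "0 0.8 0 0 0 0 0" --pt "0 0.9 0 0 0 0 0" --pt "0 0.84 0 0 0 0 0" --pt "-0.7 0 0.3 0 0 0 0" --pt "-0.8 0 0.5 0 0 0 0" --pt "-0.77 0 0.8 0 0 0 0" --pt "0 0 0.7 0 0 0 0" --pt "0 0 0.3 0 0 0 0"

```text
clock: 12.18
tool_pos: [0.6664, -0.169, 0.0034]
orientation: [-2.215, -2.219, 0.005]
force: [-0.1, 0.9, -0.2]
opening: 0.039
gripper_force: 61.7
```

```bash
python3 -c "
from h import *
s=st()"
```

```text
{'clock': 12.175, 'tool_pos': [0.666, -0.169, 0.003], 'orientation': [-2.215, -2.219, 0.005], 'force': [-0.08, 0.902, -0.23], 'opening': 0.039, 'gripper_force': 61.705, 'qpos': [-0.053, 0.758, 0.361, 1.676, -0.353, 0.779, 0.474]}
```

Request:
arm_command --pt "0 0 0.07 0 0 0 0" --pt "0 0 0 0 0 0 0.6" --pt "0 0 0 0 0 0 0.6" --pt "0 0 -0.5 0 0 0 1" --pt "0 0 -1 0 0 0 1" --pt "0 0 -1 0 0 0 1" --pt "0 0 -0.5 0 0 0 1" --pt "0 0 0 0 0 0 1"

```text
clock: 13.18
tool_pos: [0.6711, -0.17, 0.1578]
orientation: [2.214, 2.22, 0.007]
force: [-0.6, 0.2, 0.1]
opening: 0.0854
gripper_force: 0.0
```

Request:
arm_command --pt "0.5 -0.2 0 0 0 0 1" --pt "1 -0.25 0 0 0 0 1" --pt "1 -0.25 0 0 0 0 1" --pt "1 -0.25 0 0 0 0 1" --pt "1 -0.25 0 0 0 0 1" --pt "1 -0.2 0 0 0 0 1" --pt "0.5 -0.1 0 0 0 0 1" --pt "0 0 0 0 0 -0.17 1"

```text
clock: 14.18
tool_pos: [0.5917, 0.1343, 0.1525]
orientation: [-1.997, -2.422, 0.002]
force: [0.8, -0.3, -0.5]
opening: 0.0856
gripper_force: 0.0
```

Request:
arm_command --pt "0 0 0 0 0 -0.17 1" --pt "0 0 0 0 0 -0.17 1" --pt "0 0 0 0 0 -0.17 1" --pt "0 0 0 0 0 -0.17 1" --pt "0 0 0 0 0 -0.17 1" --pt "0 0 0 0 0 -0.17 1" --pt "0 0 0 0 0 0 1"

```text
clock: 15.05
tool_pos: [0.5927, 0.1302, 0.153]
orientation: [-0.507, -3.099, 0.0]
force: [-0.6, -0.1, 0.2]
opening: 0.0854
gripper_force: 0.0
```

```bash
cat >> h.py <<'E'
BR=((20,80,120),(34,255,255));BL=((100,150,60),(125,255,255))
def survey():
    for n in("top",):
        im=robot.camera(n)
        for b in blobs(n,im,*BR,.006)+blobs(n,im,*BL,.012,40):
            if .2<b[0]<.8: print(n,np.round(b[:5],4),b[5])
def target(z=.006,hov=None):
    s=robot.read_state();c,im=look("wt.png")
    for b in blobs("wrist",im,*BR,z,800):
        print("blank",np.round(b[:5],4),b[5])
        if 55<b[3]<75: go((b[0],b[1],.003),b[2]+90)
E
python3 -c "
from h import *
s=st();survey();target()"
```

```text
{'clock': 15.05, 'tool_pos': [0.593, 0.13, 0.153], 'orientation': [-0.507, -3.099, 0.0], 'force': [-0.638, -0.082, 0.164], 'opening': 0.085, 'gripper_force': 0.0, 'qpos': [-0.373, 0.435, 0.117, 1.789, -0.062, 0.923, 1.017]}
top [ 0.4585  0.3229 -0.7302 67.6382 32.9589] [173. 273.]
top [ 5.81900e-01  1.29000e-01 -4.44000e-02  4.72891e+01  3.43838e+01] [262. 212.]
top [ 0.6665 -0.1662 84.9314 61.3116 38.826 ] [401. 174.]
blank [7.655000e-01 1.145000e-01 8.350030e+01 1.370227e+02 2.185680e+01] [363. 380.]
blank [  0.5955   0.1314 -18.6386  63.478   39.8214] [322. 213.]
shift [-0.042  0.04   3.004] turn z 0.0 yaw now 71.39 tilt corr xy [-0.    -0.001  0.   ]
blank [ 0.6133  0.2993 35.9457 65.1481 40.2518] [529. 169.]
shift [0.692 3.338 3.004] turn z -0.909 yaw now 71.39 tilt corr xy [-0.    -0.001  0.   ]
blank [ 0.4473  0.1484 39.0196 64.4331 40.2577] [280.  22.]
shift [ 2.875 -0.583  3.007] turn z -0.961 yaw now 71.39 tilt corr xy [-0.    -0.001  0.   ]
```

Request:
arm_command --pt "-0.04 0.04 0.6 0 0 0 0.57" --pt "0 0 1 0 0 0 0.57" --pt "0 0 1 0 0 0 0.57" --pt "0 0 0.4 0 0 0 0.57" --pt "0 0 0 0 0 0 0.57" --squeeze 60

```text
clock: 15.78
tool_pos: [0.5953, 0.1315, 0.0029]
orientation: [-0.504, -3.099, 0.002]
force: [0.8, 0.1, 0.0]
opening: 0.0491
gripper_force: 0.0
```

Request:
arm_command --pt "0 0 0.04 0 0 0 0.57" --pt "0 0 0 0 0 0 0.57"

```text
clock: 16.02
tool_pos: [0.5972, 0.1319, 0.0035]
orientation: [0.504, 3.098, 0.002]
force: [-0.3, -0.6, 0.4]
opening: 0.0485
gripper_force: 0.0
```

Request:
arm_command --pt "0 0 0.03 0 0 0 0.57" --pt "0 0 0 0 0 0 0.57"

```text
clock: 16.27
tool_pos: [0.5961, 0.1316, 0.0007]
orientation: [0.504, 3.1, 0.001]
force: [0.7, -0.7, 0.4]
opening: 0.0486
gripper_force: 0.0
```

Request:
arm_command --pt "0 0 0.03 0 0 0 0.57" --pt "0 0 0 0 0 0 0.57"

```text
clock: 16.52
tool_pos: [0.5958, 0.1315, -0.0014]
orientation: [-0.504, -3.101, 0.0]
force: [1.0, 0.0, -0.1]
opening: 0.0486
gripper_force: 0.0
```

Request:
arm_command --pt "0 0 0.02 0 0 0 0.57" --pt "0 0 0 0 0 0 0" --pt "0 0 0 0 0 0 0" --pt "0 0 0 0 0 0 0" --pt "0 0 0 0 0 0 0"

```text
clock: 17.15
tool_pos: [0.5966, 0.1317, -0.001]
orientation: [0.504, 3.1, 0.001]
force: [-0.3, -0.6, 8.0]
opening: 0.0379
gripper_force: 62.8
```

Request:
arm_command --pt "0 0 -0.2 0 0 0 0" --pt "0 0 -0.6 0 0 0 0" --pt "0 0 -0.8 0 0 0 0" --pt "0 0 -0.7 0 0 0 0" --pt "0 0 0 0 0 0 0"

```text
clock: 17.77
tool_pos: [0.5979, 0.132, 0.116]
orientation: [0.503, 3.095, 0.004]
force: [-0.0, 0.2, -1.4]
opening: 0.0374
gripper_force: 60.6
```

```bash
cat >> h.py <<'E'
def held(dz=.004,z0=None,fn="wh.png"):
    """hole centre/yaw of the held plate, relative to the TCP, world axes; top of plate at TCP z+dz"""
    s=robot.read_state();c,im=look(fn);p=np.array(s["tool_pos"])
    for b in blobs("wrist",im,*BR,p[2]+dz,2000):print("held",np.round(b[:2]-p[:2],4),np.round(b[2:5],2),b[5])
    for r in robot.spot_point("wrist","blank1")[:2]:
        print("net hole",round(r["p"],2),r["location"],(ray(c,r["location"],p[2]+dz-.006)-p)[:2].round(4))
E
python3 -c "
from h import *
s=st();held()"
```

```text
{'clock': 17.775, 'tool_pos': [0.598, 0.132, 0.116], 'orientation': [0.503, 3.095, 0.004], 'force': [-0.004, 0.177, -1.39], 'opening': 0.037, 'gripper_force': 60.565, 'qpos': [-0.371, 0.483, 0.114, 1.811, -0.071, 0.846, 1.025]}
held [ 0.0138 -0.0037] [71.44 39.37 31.85] [312. 347.]
held [-0.0167  0.0059] [69.73 40.64 34.02] [324. 275.]
held [-0.0302  0.1027] [36.08 34.96 21.81] [553. 171.]
held [-0.1095  0.0194] [71.16 33.75 15.  ] [273.  14.]
net hole 0.93 [171.1, 549.3] [-0.0271  0.1055]
net hole 0.72 [300.4, 320.3] [-0.0014  0.0011]
```

View pics/wh.png

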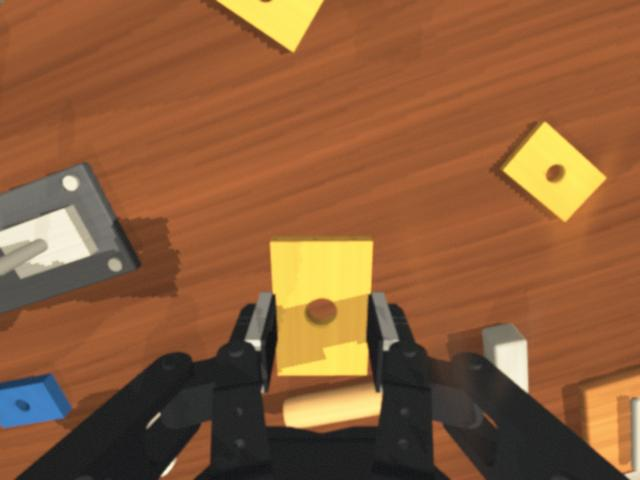

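Request:
arm_command --pt "0 0 -0.1 0 0 0.17 0" --pt "0 0 0 0 0 0.17 0" --pt "0 0 0 0 0 0.17 0" --pt "0 0 0 0 0 0.17 0" --pt "0 0 0 0 0 0.17 0" --pt "0 0 0 0 0 0.17 0" --pt "0 0 0 0 0 0.17 0" --pt "0 0 0 0 0 0 0"

```text
clock: 18.88
tool_pos: [0.5947, 0.1315, 0.1159]
orientation: [-2.215, -2.226, 0.006]
force: [0.6, 0.5, -1.3]
opening: 0.0378
gripper_force: 60.6
```

Request:
arm_command --pt "-0.6 -0.2 0 0 0 0 0" --pt "-0.8 -0.2 0 0 0 0 0" --pt "-0.8 -0.2 0 0 0 0 0" --pt "-0.8 -0.2 0 0 0 0 0" --pt "-0.7 -0.2 0 0 0 0 0" --pt "0 0 0 0 0 0 0" --pt "0 0 0 0 0 0 0"

```text
clock: 19.75
tool_pos: [0.5462, -0.0529, 0.1172]
orientation: [-2.215, -2.226, 0.0]
force: [0.1, 0.2, -1.5]
opening: 0.0377
gripper_force: 60.5
```

```bash
python3 -c "
from h import *
s=st();go((.5437,-.054,.1),0);look('w6.png')"
```

```text
{'clock': 19.75, 'tool_pos': [0.546, -0.053, 0.117], 'orientation': [-2.215, -2.226, 0.0], 'force': [0.115, 0.22, -1.452], 'opening': 0.038, 'gripper_force': 60.543, 'qpos': [-0.336, 0.421, 0.456, 1.969, -0.253, 0.808, 0.267]}
shift [-0.022 -0.05   0.345] turn z 0.004 yaw now 0.27 tilt corr xy [-0.001 -0.001  0.   ]
```

View pics/w6.png

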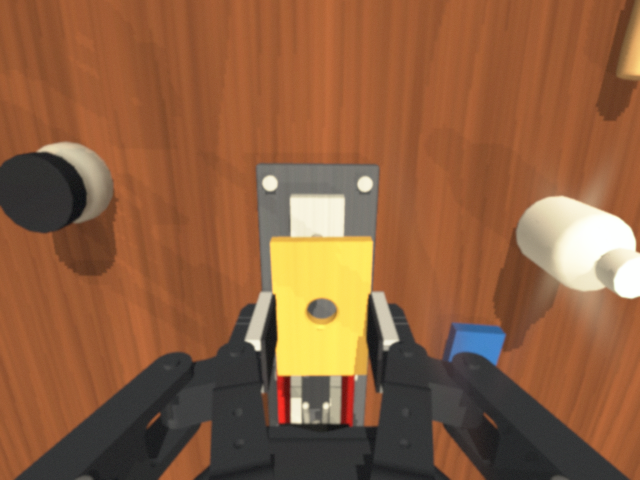

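Request:
arm_command --pt "-0.02 -0.04 0.3 0 0 0 0" --pt "0 0 0.25 0 0 0 0" --pt "0 0 0.25 0 0 0 0" --pt "0 0 0.25 0 0 0 0" --pt "0 0 0 0 0 0 0"

```text
clock: 20.42
tool_pos: [0.5434, -0.0573, 0.0637]
orientation: [2.219, 2.222, -0.006]
force: [-0.4, -4.7, -5.4]
opening: 0.038
gripper_force: 61.4
```

```bash
python3 -c "
from h import *
s=st()"
```

```text
{'clock': 20.425, 'tool_pos': [0.543, -0.057, 0.064], 'orientation': [2.219, 2.222, -0.006], 'force': [-0.441, -4.729, -5.433], 'opening': 0.038, 'gripper_force': 61.423, 'qpos': [-0.298, 0.498, 0.421, 2.008, -0.303, 0.698, 0.313]}
```

Request:
arm_command --pt "-0.04 0 0.1 0 0 0 0" --pt "0 0 0.2 0 0 0 0" --pt "0 0 0.2 0 0 0 0" --pt "0 0 0 0 0 0 0"

```text
clock: 20.92
tool_pos: [0.5434, -0.0573, 0.0388]
orientation: [-2.219, -2.223, 0.004]
force: [-1.5, -4.6, -4.5]
opening: 0.0378
gripper_force: 61.4
```

```bash
python3 -c "
from h import *
s=st()"
```

```text
{'clock': 20.925, 'tool_pos': [0.543, -0.057, 0.039], 'orientation': [-2.219, -2.223, 0.004], 'force': [-1.531, -4.642, -4.528], 'opening': 0.038, 'gripper_force': 61.406, 'qpos': [-0.276, 0.536, 0.396, 2.019, -0.33, 0.649, 0.338]}
```

Request:
arm_command --pt "-0.06 0 0.1 0 0 0 0" --pt "0 0 0.1 0 0 0 0" --pt "0 0 0.1 0 0 0 0" --pt "0 0 0.04 0 0 0 0" --pt "0 0 0 0 0 0 0"

```text
clock: 21.55
tool_pos: [0.5445, -0.0591, 0.0231]
orientation: [-2.218, -2.225, -0.001]
force: [-0.7, 0.5, -1.8]
opening: 0.0381
gripper_force: 61.7
```

```bash
python3 -c "
from h import *
s=st();print(s['wrist_torque'])"
```

```text
{'clock': 21.55, 'tool_pos': [0.545, -0.059, 0.023], 'orientation': [-2.218, -2.225, -0.001], 'force': [-0.719, 0.46, -1.836], 'opening': 0.038, 'gripper_force': 61.75, 'qpos': [-0.258, 0.562, 0.379, 2.024, -0.348, 0.617, 0.358]}
[0.07763356 0.18434389 0.00660322]
```

Request:
arm_command --pt "0 0 0.06 0 0 0 0" --pt "0 0 0.02 0 0 0 0" --pt "0 0 0 0 0 0 0" --pt "0 0 0 0 0 0 0.62" --pt "0 0 0 0 0 0 0.62" --pt "0 0 0 0 0 0 0.62" --pt "0 0 -0.6 0 0 0 0.62" --pt "0 0 -1 0 0 0 0.62"

```text
clock: 22.55
tool_pos: [0.5432, -0.0595, 0.0989]
orientation: [-2.217, -2.222, 0.005]
force: [0.7, 0.0, 0.8]
opening: 0.0533
gripper_force: 0.0
```

Request:
arm_command --pt "0 0 -0.9 0 0 0 0.62" --pt "0 0 0 0 0 0 0.62" --pt "0 0 0 0 0 0 0.62"

```text
clock: 22.92
tool_pos: [0.544, -0.0593, 0.1439]
orientation: [-2.218, -2.224, 0.0]
force: [0.2, 0.3, -0.7]
opening: 0.053
gripper_force: 0.0
```

```bash
python3 -c "
from h import *
s=st();c,im=look('w7.png');survey()
for z in(.026,.006):
  for b in blobs('wrist',im,*BR,z,400):print(z,np.round(b[:5],4),b[5])
go((.4468,.148,.13),38.8+90)
"
```

```text
{'clock': 22.925, 'tool_pos': [0.544, -0.059, 0.144], 'orientation': [-2.218, -2.224, 0.0], 'force': [0.154, 0.258, -0.654], 'opening': 0.053, 'gripper_force': 0.0, 'qpos': [-0.347, 0.383, 0.481, 1.952, -0.23, 0.861, 0.259]}
top [ 0.4442  0.1488 38.8172 64.3001 41.077 ] [253. 279.]
top [  0.4572   0.3126 -19.1104  63.9305  40.6156] [176. 272.]
top [ 0.61    0.3001 35.9171 64.7459 40.4288] [184. 201.]
top [7.564000e-01 1.419000e-01 8.387850e+01 1.749467e+02 2.183370e+01] [261. 135.]
top [ 0.6643 -0.1897 -1.2138 37.4161 15.0654] [413. 175.]
0.026 [ 5.44800e-01 -5.62000e-02 -8.93862e+01  6.53746e+01  4.07357e+01] [322. 220.]
0.026 [7.36000e-01 7.20000e-02 8.91170e+01 4.00493e+01 1.39773e+01] [619.  33.]
0.006 [ 5.44800e-01 -6.25000e-02 -8.93862e+01  7.04096e+01  4.38731e+01] [322. 220.]
0.006 [7.50700e-01 7.55000e-02 8.91170e+01 4.31339e+01 1.50538e+01] [619.  33.]
shift [ 4.152 -1.921  0.265] turn z 0.856 yaw now 0.15 tilt corr xy [-0.002 -0.     0.   ]
```

Request:
arm_command --pt "0.7 -0.1 0 0 0 0 0.62" --pt "0.9 -0.3 0 0 0 0 0.62" --pt "0.9 -0.5 0 0 0 0 0.62" --pt "0.9 -0.5 0 0 0 0 0.62" --pt "0.75 -0.5 0 0 0 0 0.62" --pt "0 0 0 0 0 0.17 0.62" --pt "0 0 0 0 0 0.17 0.62" --pt "0 0 0 0 0 0.17 0.62"

```text
clock: 24.02
tool_pos: [0.448, 0.1475, 0.1431]
orientation: [2.731, 1.552, -0.004]
force: [0.5, 0.6, 0.3]
opening: 0.0529
gripper_force: 0.0
```

Request:
arm_command --pt "0 0 0 0 0 0.17 0.62" --pt "0 0 0 0 0 0.176 0.62" --pt "0 0 0 0 0 0 0.62" --pt "0 0 0 0 0 0 0.62"

```text
clock: 24.52
tool_pos: [0.4485, 0.1476, 0.1437]
orientation: [2.962, 1.047, -0.002]
force: [-0.5, -0.3, 0.2]
opening: 0.0531
gripper_force: 0.0
```

```bash
python3 -c "
from h import *
s=st();target()"
```

```text
{'clock': 24.525, 'tool_pos': [0.449, 0.148, 0.144], 'orientation': [2.962, 1.047, -0.002], 'force': [-0.45, -0.275, 0.175], 'opening': 0.053, 'gripper_force': 0.0, 'qpos': [-0.925, 0.277, 0.617, 2.121, -0.221, 0.806, -1.063]}
blank [ 5.47800e-01 -7.47000e-02 -8.95567e+01  7.37936e+01  4.36331e+01] [594. 288.]
shift [-1.246  4.706  2.818] turn z -0.859 yaw now -51.09 tilt corr xy [-0.     0.001  0.   ]
blank [ 0.4475  0.1486 38.8776 63.5694 40.3207] [319. 217.]
shift [-0.004 -0.03   2.818] turn z 0.001 yaw now -51.09 tilt corr xy [-0.     0.001  0.   ]
blank [  0.4608   0.3126 -19.7119  64.9771  40.8155] [150.  63.]
shift [ 2.264 -2.415  2.816] turn z 0.977 yaw now -51.09 tilt corr xy [-0.     0.001  0.   ]
```

Request:
arm_command --pt "0 -0.03 0.6 0 0 0 0.57" --pt "0 0 1 0 0 0 0.57" --pt "0 0 0.9 0 0 0 0.57" --pt "0 0 0.3 0 0 0 0.57" --pt "0 0 0.08 0 0 0 0.57" --pt "0 0 0 0 0 0 0.57"

```text
clock: 25.32
tool_pos: [0.449, 0.1491, 0.0013]
orientation: [-2.963, -1.043, -0.003]
force: [0.5, 0.4, -0.0]
opening: 0.0485
gripper_force: 0.0
```

Request:
arm_command --pt "0 0 0 0 0 0 0" --pt "0 0 0 0 0 0 0" --pt "0 0 0 0 0 0 0" --pt "0 0 0 0 0 0 0"

```text
clock: 25.82
tool_pos: [0.449, 0.1493, 0.0021]
orientation: [-2.962, -1.043, -0.005]
force: [-2.1, -0.3, 5.7]
opening: 0.0366
gripper_force: 60.0
```

Request:
arm_command --pt "0 0 -0.2 0 0 0 0" --pt "0 0 -0.6 0 0 0 0" --pt "0 0 -0.8 0 0 0 0" --pt "0 0 -0.8 0 0 0 0" --pt "0 0 0 0 0 0 0"

```text
clock: 26.45
tool_pos: [0.45, 0.1498, 0.1237]
orientation: [-2.961, -1.043, -0.012]
force: [-0.5, -0.2, -1.8]
opening: 0.037
gripper_force: 60.9
```

```bash
cat >> h.py <<'E'
def hole(fn="wh.png"):
    """pixel of the hole and of the side edges of the held plate, (rod clear at 310,321)"""
    c,im=look(fn);g=im[:,:,2].astype(float)  # red channel: brass bright
    hs=cv2.cvtColor(im,cv2.COLOR_BGR2HSV);m=cv2.inRange(hs,(20,80,90),(34,255,255));m[:225]=0;m[395:]=0;m[:,:262]=0;m[:,382:]=0
    k=[q for q in cv2.findContours(m,cv2.RETR_CCOMP,cv2.CHAIN_APPROX_NONE)[0]]
    for q in k:
        if cv2.contourArea(q)>60: print("contour",cv2.contourArea(q),np.round(cv2.minAreaRect(q)[0],1),np.round(cv2.minAreaRect(q)[1:][0],1),round(cv2.minAreaRect(q)[2],1))
E
python3 -c "
from h import *
s=st();hole();go((.544,-.0588,.12),0)"
```

```text
{'clock': 26.45, 'tool_pos': [0.45, 0.15, 0.124], 'orientation': [-2.961, -1.043, -0.012], 'force': [-0.523, -0.195, -1.781], 'opening': 0.037, 'gripper_force': 60.913, 'qpos': [-0.927, 0.314, 0.625, 2.14, -0.271, 0.754, -1.021]}
contour 9504.5 [321.5 313.5] [131.  97.] 90.0
shift [-1.125  4.442  0.034] turn z -0.853 yaw now -51.18 tilt corr xy [-0.    -0.004  0.   ]
```

```bash
python3 -c "
from h import *
for f in('w6.png','wh.png'):
    im=cv2.imread('pics/'+f);g=cv2.GaussianBlur(im,(5,5),0)[295:340,300:345,2].astype(float)
    hs=cv2.cvtColor(im,cv2.COLOR_BGR2HSV);m=cv2.inRange(hs,(18,80,90),(34,255,255))[225:395,262:382]
    ys,xs=np.where(m);print(f,ys.min()+225,ys.max()+225,xs.min()+262,xs.max()+262)
    h=g<np.median(g)-25;yy,xx=np.where(h);print('hole',yy.mean()+295,xx.mean()+300,h.sum())
a=cv2.imread('pics/w6.png')[220:400,240:400];b=cv2.imread('pics/wh.png')[220:400,240:400]
cv2.imwrite('pics/cmp.png',cv2.resize(np.hstack([a,b]),None,fx=2.4,fy=2.4))"
```

```text
w6.png 236 376 269 373
hole 309.7453416149068 321.45652173913044 644
wh.png 247 380 272 371
hole 319.95404120443743 318.75435816164816 631
```

View pics/cmp.png

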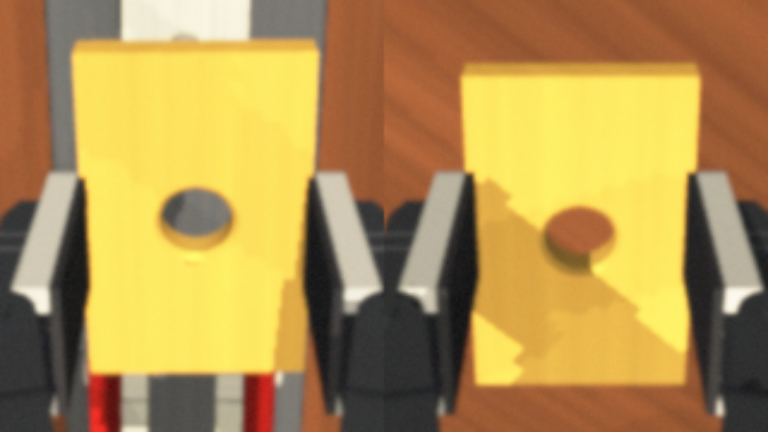

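```bash
python3 -c "
from h import *
p=robot.camera_params('wrist');K=np.array(p['K']);d=np.array(p['dist_coeffs']);H=np.array(p['hand_eye'])
def tr(rc,zt):
    u=cv2.undistortPoints(np.array([[[rc[1],rc[0]]]],float),K,d)[0,0];v=H[:3,:3]@[u[0],u[1],1];o=H[:3,3];return (o+v*(zt-o[2])/v[2])*1000
for n,rc,h in(('w6',(309,321.5),.007),('now',(317,321),.0043),('w6 top edge',(241,321),.007),('now top',(251,321),.0043),('w6 bot',(376,321),.007),('now bot',(380,321),.0043),('w6L',(310,274),.007),('w6R',(310,369),.007),('nowL',(317,275.5),.0043),('nowR',(317,368.5),.0043)):print(n,tr(rc,-h).round(2))
"
```

```text
w6 [ 5.23  0.13 -7.  ]
now [-0.32 -0.09 -4.3 ]
w6 top edge [35.53 -0.05 -7.  ]
now top [30.23 -0.06 -4.3 ]
w6 bot [-29.35  -0.12  -7.  ]
now bot [-33.94  -0.12  -4.3 ]
w6L [  4.73 -19.73  -7.  ]
w6R [ 4.71 19.98 -7.  ]
nowL [ -0.34 -19.63  -4.3 ]
nowR [-0.36 20.31 -4.3 ]
```

Request:
arm_command --pt "0 0 0 0 0 -0.17 0" --pt "0 0 0 0 0 -0.17 0" --pt "0 0 0 0 0 -0.17 0" --pt "0 0 0 0 0 -0.17 0" --pt "0 0 0 0 0 -0.173 0" --pt "0 0 0 0 0 0 0" --pt "-0.5 0.4 0 0 0 0 0" --pt "-0.8 0.5 0 0 0 0 0"

```text
clock: 27.5
tool_pos: [0.4927, 0.0847, 0.1196]
orientation: [-2.22, -2.221, 0.001]
force: [1.3, 0.4, -1.1]
opening: 0.0368
gripper_force: 60.9
```

Request:
arm_command --pt "-0.8 0.5 0 0 0 0 0" --pt "-0.8 0.3 0 0 0 0 0" --pt "-0.8 0.18 0 0 0 0 0" --pt "-0.37 0 0 0 0 0 0" --pt "0 0 0 0 0 0 0" --pt "0 0 0 0 0 0 0"

```text
clock: 28.25
tool_pos: [0.5414, -0.0525, 0.1199]
orientation: [-2.219, -2.222, -0.0]
force: [-0.1, -0.3, -1.1]
opening: 0.0367
gripper_force: 60.9
```

```bash
cat >> h.py <<'E'
def tr(rc,zt):
    p=robot.camera_params('wrist');K=np.array(p['K']);d=np.array(p['dist_coeffs']);H=np.array(p['hand_eye'])
    u=cv2.undistortPoints(np.array([[[rc[1],rc[0]]]],float),K,d)[0,0];v=H[:3,:3]@[u[0],u[1],1];o=H[:3,3];return (o+v*(zt-o[2])/v[2])*1000
def inhand(h,fn="wh.png",col=BR):
    """offset (mm, tool x,y) of held plate's centre from top-face edges; h = top face above TCP"""
    c,im=look(fn);hs=cv2.cvtColor(im,cv2.COLOR_BGR2HSV);m=cv2.inRange(hs,(18,80,90) if col is BR else col[0],col[1])
    strip=m[225:400,312:330].mean(1)>100;r=np.where(strip)[0]+225;r0,r1=r.min()+4,r.max()
    q=np.where(m[245:260,262:382].mean(0)>127)[0]+262
    print("rows",r0,r1,"hand offset x",((tr((r0,321),-h)+tr((r1,321),-h))/2).round(1)[:1],"cols",q.min(),q.max())
    g=cv2.GaussianBlur(im,(5,5),0)[290:345,295:350,2].astype(float);hh=g<np.median(g)-25;yy,xx=np.where(hh)
    print("hole px",yy.mean()+290,xx.mean()+295,hh.sum(),"x",tr((yy.mean()+290,xx.mean()+295),-h).round(1)[:2])
E
python3 -c "
from h import *
s=st();go((.544,-.0536,.12),0);inhand(.0043)"
```

```text
{'clock': 28.25, 'tool_pos': [0.541, -0.053, 0.12], 'orientation': [-2.219, -2.222, -0.0], 'force': [-0.105, -0.333, -1.104], 'opening': 0.037, 'gripper_force': 60.937, 'qpos': [-0.332, 0.409, 0.45, 1.978, -0.243, 0.808, 0.255]}
shift [-0.021  0.052 -0.002] turn z 0.001 yaw now 0.07 tilt corr xy [-0.001 -0.001  0.   ]
rows 229 380 hand offset x [2.1] cols 272 371
hole px 316.7960199004975 321.6799336650083 603 x [-0.9  1.3]
```

Request:
arm_command --pt "-0.02 0.04 0.3 0 0 0 0" --pt "0 0 0.3 0 0 0 0" --pt "0 0 0.3 0 0 0 0" --pt "0 0 0.25 0 0 0 0" --pt "0 0 0 0 0 0 0"

```text
clock: 28.92
tool_pos: [0.5428, -0.0553, 0.0613]
orientation: [-2.22, -2.219, 0.003]
force: [-0.3, 1.9, -2.2]
opening: 0.037
gripper_force: 60.8
```

```bash
python3 -c "
from h import *
s=st()"
```

```text
{'clock': 28.925, 'tool_pos': [0.543, -0.055, 0.061], 'orientation': [-2.22, -2.219, 0.003], 'force': [-0.281, 1.885, -2.177], 'opening': 0.037, 'gripper_force': 60.808, 'qpos': [-0.289, 0.499, 0.408, 2.01, -0.302, 0.693, 0.308]}
```

Request:
arm_command --pt "0.02 0 0.2 0 0 0 0" --pt "0 0 0.2 0 0 0 0" --pt "0 0 0.2 0 0 0 0" --pt "0 0 0.06 0 0 0 0" --pt "0 0 0 0 0 0 0"

```text
clock: 29.55
tool_pos: [0.5438, -0.0549, 0.0295]
orientation: [-2.222, -2.22, 0.001]
force: [-0.3, 0.7, -1.9]
opening: 0.0371
gripper_force: 60.9
```

Request:
arm_command --pt "0 0 0.04 0 0 0 0" --pt "0 0 0 0 0 0 0"

```text
clock: 29.8
tool_pos: [0.5441, -0.0547, 0.0282]
orientation: [2.222, 2.221, 0.001]
force: [-0.9, 0.0, 1.9]
opening: 0.037
gripper_force: 61.4
```

```bash
python3 -c "
from h import *
s=st()"
```

```text
{'clock': 29.8, 'tool_pos': [0.544, -0.055, 0.028], 'orientation': [2.222, 2.221, 0.001], 'force': [-0.878, 0.035, 1.87], 'opening': 0.037, 'gripper_force': 61.426, 'qpos': [-0.265, 0.551, 0.377, 2.024, -0.336, 0.624, 0.336]}
```

Request:
arm_command --pt "0 0 0 0 0 0 0.62" --pt "0 0 0 0 0 0 0.62" --pt "0 0 0 0 0 0 0.62" --pt "0 0 -0.6 0 0 0 0.62" --pt "0 0 -0.9 0 0 0 0.62" --pt "0 0 -0.8 0 0 0 0.62" --pt "0 0 0 0 0 0 0.62"

```text
clock: 30.68
tool_pos: [0.5461, -0.055, 0.1459]
orientation: [2.219, 2.217, 0.008]
force: [0.1, -0.8, -0.3]
opening: 0.0533
gripper_force: 0.0
```

Request:
arm_command --pt "0.7 0.1 0 0 0 0 0.62" --pt "1 0.2 0 0 0 0 0.62" --pt "1 0.2 0 0 0 0 0.62" --pt "1 0.2 0 0 0 0 0.62" --pt "1 0.2 0 0 0 0 0.62" --pt "1 0.2 0 0 0 0 0.62" --pt "0.9 0.2 0 0 0 0 0.62" --pt "0.48 0.09 0 0 0 0 0.62"

```text
clock: 31.68
tool_pos: [0.6125, 0.3022, 0.141]
orientation: [-2.217, -2.223, 0.003]
force: [0.8, -0.9, 0.5]
opening: 0.0531
gripper_force: 0.0
```

Request:
arm_command --pt "0 0 0 0 0 0.17 0.62" --pt "0 0 0 0 0 0.17 0.62" --pt "0 0 0 0 0 0.17 0.62" --pt "0 0 0 0 0 0.17 0.62" --pt "0 0 0 0 0 0.17 0.62" --pt "0 0 0 0 0 0.05 0.62" --pt "0 0 0 0 0 0 0.62"

```text
clock: 32.55
tool_pos: [0.6133, 0.2979, 0.1421]
orientation: [2.988, 0.968, -0.002]
force: [0.1, 1.0, 0.3]
opening: 0.0531
gripper_force: 0.0
```

```bash
python3 -c "
from h import *
s=st();target();survey()"
```

```text
{'clock': 32.55, 'tool_pos': [0.613, 0.298, 0.142], 'orientation': [2.988, 0.968, -0.002], 'force': [0.134, 1.02, 0.329], 'opening': 0.053, 'gripper_force': 0.0, 'qpos': [-0.933, 0.628, 0.635, 1.631, -0.419, 1.024, -1.111]}
blank [ 0.4638  0.3262 -7.6028 67.4769 24.7214] [196. 334.]
shift [-2.089 -2.211  2.787] turn z 0.726 yaw now -54.05 tilt corr xy [0.    0.001 0.   ]
blank [ 0.6137  0.3001 35.9471 63.8743 40.2697] [320. 216.]
shift [ 0.031 -0.028  2.785] turn z 0.0 yaw now -54.05 tilt corr xy [0.    0.001 0.   ]
blank [7.611000e-01 1.386000e-01 8.384920e+01 1.569665e+02 2.122850e+01] [591. 183.]
top [  0.4571   0.3127 -19.1104  64.1079  40.6156] [176. 272.]
top [ 5.45500e-01 -5.80000e-02 -8.99967e+01  6.36237e+01  3.83451e+01] [351. 231.]
top [ 0.61    0.3001 35.9171 64.7459 40.4288] [184. 201.]
top [7.563000e-01 1.419000e-01 8.409850e+01 1.749005e+02 2.169260e+01] [259. 135.]
top [ 0.6665 -0.1662 84.9314 61.1518 38.826 ] [401. 174.]
```

Request:
arm_command --pt "0.02 -0.03 0.6 0 0 0 0.57" --pt "0 0 1 0 0 0 0.57" --pt "0 0 0.9 0 0 0 0.57" --pt "0 0 0.3 0 0 0 0.57" --pt "0 0 0.06 0 0 0 0.57" --pt "0 0 0 0 0 0 0.57"

```text
clock: 33.4
tool_pos: [0.6148, 0.3013, 0.0015]
orientation: [-2.988, -0.97, -0.005]
force: [0.6, 0.1, 0.3]
opening: 0.0489
gripper_force: 0.0
```

Request:
arm_command --pt "0 0 0 0 0 0 0" --pt "0 0 0 0 0 0 0" --pt "0 0 0 0 0 0 0" --pt "0 0 0 0 0 0 0"

```text
clock: 33.9
tool_pos: [0.615, 0.3015, 0.0023]
orientation: [-2.987, -0.97, -0.006]
force: [-0.7, -1.4, 6.4]
opening: 0.037
gripper_force: 59.7
```

Request:
arm_command --pt "0 0 -0.2 0 0 0 0" --pt "0 0 -0.6 0 0 0 0" --pt "0 0 -0.8 0 0 0 0" --pt "0 0 -0.8 0 0 0 0" --pt "0 0 0 0 0 0 0"

```text
clock: 34.52
tool_pos: [0.6158, 0.3017, 0.1243]
orientation: [-2.987, -0.969, -0.012]
force: [-0.1, -0.2, 0.0]
opening: 0.037
gripper_force: 60.4
```

```bash
python3 -c "
from h import *
s=st();inhand(.0043);go((.544,-.0547,.12),0)"
```

```text
{'clock': 34.525, 'tool_pos': [0.616, 0.302, 0.124], 'orientation': [-2.987, -0.969, -0.012], 'force': [-0.055, -0.171, 0.049], 'opening': 0.037, 'gripper_force': 60.413, 'qpos': [-0.929, 0.649, 0.625, 1.642, -0.438, 0.987, -1.1]}
rows 251 379 hand offset x [-1.6] cols 272 370
hole px 320.28215767634856 319.2351313969571 723 x [-2.  -0.9]
shift [-5.32   4.94   0.019] turn z -0.9 yaw now -54.03 tilt corr xy [-0.    -0.003  0.   ]
```

Request:
arm_command --pt "0 0 0 0 0 -0.15 0" --pt "0 0 0 0 0 -0.15 0" --pt "0 0 0 0 0 -0.15 0" --pt "0 0 0 0 0 -0.15 0" --pt "0 0 0 0 0 -0.15 0" --pt "0 0 0 0 0 -0.15 0" --pt "0 0 0 0 0 0 0" --pt "-0.5 -0.1 0 0 0 0 0"

```text
clock: 35.58
tool_pos: [0.6074, 0.2784, 0.1185]
orientation: [-2.22, -2.221, 0.001]
force: [-0.1, 0.0, -0.4]
opening: 0.0368
gripper_force: 60.4
```

Request:
arm_command --pt "-1 -0.2 0 0 0 0 0" --pt "-1 -0.2 0 0 0 0 0" --pt "-1 -0.2 0 0 0 0 0" --pt "-1 -0.2 0 0 0 0 0" --pt "-1 -0.2 0 0 0 0 0" --pt "-0.9 -0.2 0 0 0 0 0" --pt "-0.5 -0.1 0 0 0 0 0" --pt "-0.2 -0.04 0 0 0 0 0"

```text
clock: 36.58
tool_pos: [0.5404, -0.0556, 0.1194]
orientation: [-2.227, -2.215, 0.001]
force: [0.2, -0.1, -0.8]
opening: 0.0367
gripper_force: 60.4
```

Request:
arm_command --pt "0 0 0 0 0 0 0" --pt "0 0 0 0 0 0 0"

```text
clock: 36.83
tool_pos: [0.5416, -0.0521, 0.1195]
orientation: [-2.219, -2.222, -0.001]
force: [-0.7, 1.0, -1.4]
opening: 0.037
gripper_force: 60.4
```

```bash
python3 -c "
from h import *
s=st();inhand(.0043);go((.544,-.0537,.12),0)"
```

```text
{'clock': 36.825, 'tool_pos': [0.542, -0.052, 0.12], 'orientation': [-2.219, -2.222, -0.001], 'force': [-0.668, 0.967, -1.397], 'opening': 0.037, 'gripper_force': 60.422, 'qpos': [-0.323, 0.407, 0.435, 1.978, -0.235, 0.805, 0.247]}
rows 229 381 hand offset x [1.8] cols 272 371
hole px 316.7274247491639 321.68729096989966 598 x [-0.9  1.3]
shift [-0.032  0.048 -0.009] turn z 0.002 yaw now 0.1 tilt corr xy [-0.    -0.001  0.   ]
```

Request:
arm_command --pt "-0.03 0.04 0.3 0 0 0 0" --pt "0 0 0.3 0 0 0 0" --pt "0 0 0.3 0 0 0 0" --pt "0 0 0.25 0 0 0 0" --pt "0 0 0 0 0 0 0"

```text
clock: 37.5
tool_pos: [0.5425, -0.055, 0.0609]
orientation: [-2.221, -2.22, 0.002]
force: [-0.3, 0.5, -1.9]
opening: 0.0365
gripper_force: 60.4
```

```bash
python3 -c "
from h import *
s=st()"
```

```text
{'clock': 37.5, 'tool_pos': [0.543, -0.055, 0.061], 'orientation': [-2.221, -2.22, 0.002], 'force': [-0.341, 0.479, -1.94], 'opening': 0.037, 'gripper_force': 60.361, 'qpos': [-0.28, 0.497, 0.395, 2.011, -0.292, 0.69, 0.299]}
```

Request:
arm_command --pt "0.02 0.02 0.2 0 0 0 0" --pt "0 0 0.2 0 0 0 0" --pt "0 0 0.1 0 0 0 0" --pt "0 0 0.03 0 0 0 0" --pt "0 0 0 0 0 0 0"

```text
clock: 38.12
tool_pos: [0.5442, -0.0545, 0.0357]
orientation: [-2.222, -2.221, 0.0]
force: [-1.0, 0.5, -1.4]
opening: 0.0369
gripper_force: 60.4
```

Request:
arm_command --pt "0 0 0.03 0 0 0 0" --pt "0 0 0 0 0 0 0"

```text
clock: 38.38
tool_pos: [0.5443, -0.0544, 0.0344]
orientation: [-2.222, -2.221, -0.0]
force: [-0.8, -0.4, -0.5]
opening: 0.0368
gripper_force: 60.5
```

```bash
python3 -c "
from h import *
s=st()"
```

```text
{'clock': 38.375, 'tool_pos': [0.544, -0.054, 0.034], 'orientation': [-2.222, -2.221, -0.0], 'force': [-0.788, -0.399, -0.52], 'opening': 0.037, 'gripper_force': 60.536, 'qpos': [-0.262, 0.54, 0.371, 2.021, -0.319, 0.636, 0.32]}
```

Request:
arm_command --pt "0 0 0.02 0 0 0 0" --pt "0 0 0 0 0 0 0.62" --pt "0 0 0 0 0 0 0.62" --pt "0 0 0 0 0 0 0.62" --pt "0 0 -0.6 0 0 0 0.62" --pt "0 0 -0.9 0 0 0 0.62" --pt "0 0 -0.7 0 0 0 0.62" --pt "0.5 0 0 0 0 0 0.62"

```text
clock: 39.38
tool_pos: [0.5465, -0.0316, 0.1465]
orientation: [2.223, 2.212, 0.007]
force: [0.0, 0.5, -0.3]
opening: 0.053
gripper_force: 0.0
```

Request:
arm_command --pt "1 -0.2 0 0 0 0 0.62" --pt "1 -0.25 0 0 0 0 0.62" --pt "1 -0.25 0 0 0 0 0.62" --pt "1 -0.25 0 0 0 0 0.62" --pt "1 -0.25 0 0 0 0 0.62" --pt "1 -0.25 0 0 0 0 0.62" --pt "0.84 -0.22 0 0 0 0 0.62" --pt "0 0 0 0 0 -0.17 0.62"

```text
clock: 40.38
tool_pos: [0.459, 0.3175, 0.1429]
orientation: [-2.0, -2.421, -0.001]
force: [0.5, -0.7, -0.1]
opening: 0.0529
gripper_force: 0.0
```

Request:
arm_command --pt "0 0 0 0 0 -0.17 0.62" --pt "0 0 0 0 0 -0.17 0.62" --pt "0 0 0 0 0 -0.17 0.62" --pt "0 0 0 0 0 -0.17 0.62" --pt "0 0 0 0 0 -0.17 0.62" --pt "0 0 0 0 0 -0.16 0.62" --pt "0 0 0 0 0 0 0.62"

```text
clock: 41.25
tool_pos: [0.4611, 0.3125, 0.1432]
orientation: [-0.528, -3.097, -0.0]
force: [-0.5, -0.2, 0.6]
opening: 0.0527
gripper_force: 0.0
```

```bash
python3 -c "
from h import *
s=st();target();survey()"
```

```text
{'clock': 41.25, 'tool_pos': [0.461, 0.312, 0.143], 'orientation': [-0.528, -3.097, -0.0], 'force': [-0.464, -0.221, 0.636], 'opening': 0.053, 'gripper_force': 0.0, 'qpos': [-0.73, 0.372, 0.075, 1.913, -0.036, 0.858, 0.596]}
blank [ 5.68700e-01 -6.02000e-02 -3.78045e+01  7.18728e+01  2.82430e+01] [  9. 424.]
shift [-4.508 -6.313  2.803] turn z 0.306 yaw now 70.58 tilt corr xy [ 0. -0.  0.]
blank [  0.4603   0.3125 -19.6077  64.6909  40.8703] [320. 213.]
shift [ 0.015 -0.006  2.805] turn z 0.003 yaw now 70.58 tilt corr xy [ 0. -0.  0.]
top [  0.4571   0.3124 -17.9277  63.8448  40.4059] [178. 272.]
top [ 5.46500e-01 -5.79000e-02 -8.99737e+01  6.75367e+01  4.04840e+01] [351. 230.]
top [7.564000e-01 1.419000e-01 8.387850e+01 1.749467e+02 2.183370e+01] [258. 135.]
top [ 0.6665 -0.1661 84.9314 61.4715 38.826 ] [401. 174.]
```

Request:
arm_command --pt "0.02 0 0.6 0 0 0 0.57" --pt "0 0 1 0 0 0 0.57" --pt "0 0 0.9 0 0 0 0.57" --pt "0 0 0.3 0 0 0 0.57" --pt "0 0 0.07 0 0 0 0.57" --pt "0 0 0 0 0 0 0.57"

```text
clock: 42.1
tool_pos: [0.461, 0.3137, 0.001]
orientation: [0.525, 3.096, 0.003]
force: [-0.6, 0.4, 0.2]
opening: 0.0486
gripper_force: 0.0
```

Request:
arm_command --pt "0 0 0 0 0 0 0" --pt "0 0 0 0 0 0 0" --pt "0 0 0 0 0 0 0" --pt "0 0 0 0 0 0 0"

```text
clock: 42.6
tool_pos: [0.461, 0.3135, 0.0019]
orientation: [0.525, 3.095, 0.003]
force: [-1.6, -2.4, 5.8]
opening: 0.0371
gripper_force: 59.6
```

Request:
arm_command --pt "0 0 -0.2 0 0 0 0" --pt "0 0 -0.6 0 0 0 0" --pt "0 0 -0.8 0 0 0 0" --pt "0 0 -0.8 0 0 0 0" --pt "0 0 0 0 0 0 0"

```text
clock: 43.22
tool_pos: [0.4622, 0.3146, 0.124]
orientation: [0.524, 3.092, 0.01]
force: [-0.2, 0.7, -1.4]
opening: 0.0369
gripper_force: 60.4
```

```bash
python3 -c "
from h import *
s=st();inhand(.0043);go((.544,-.0537,.12),0)"
```

```text
{'clock': 43.225, 'tool_pos': [0.462, 0.315, 0.124], 'orientation': [0.524, 3.092, 0.01], 'force': [-0.164, 0.735, -1.424], 'opening': 0.037, 'gripper_force': 60.355, 'qpos': [-0.732, 0.396, 0.075, 1.93, -0.04, 0.808, 0.6]}
rows 240 371 hand offset x [0.6] cols 272 371
hole px 310.0797636632201 320.44165435745936 677 x [0.6 0.7]
shift [-3.992 -6.387  0.022] turn z 1.179 yaw now 70.76 tilt corr xy [0.004 0.002 0.   ]
```

Request:
arm_command --pt "0 0 0 0 0 0.17 0" --pt "0 0 0 0 0 0.17 0" --pt "0 0 0 0 0 0.17 0" --pt "0 0 0 0 0 0.17 0" --pt "0 0 0 0 0 0.17 0" --pt "0 0 0 0 0 0.17 0" --pt "0 0 0 0 0 0.16 0" --pt "0 0 0 0 0 0 0"

```text
clock: 44.28
tool_pos: [0.4591, 0.3125, 0.1186]
orientation: [2.22, 2.223, -0.004]
force: [-0.0, 0.2, -0.5]
opening: 0.0365
gripper_force: 60.4
```

Request:
arm_command --pt "-0.6 0.1 0 0 0 0 0" --pt "-1 0.25 0 0 0 0 0" --pt "-1 0.25 0 0 0 0 0" --pt "-1 0.25 0 0 0 0 0" --pt "-1 0.25 0 0 0 0 0" --pt "-1 0.25 0 0 0 0 0" --pt "-1 0.2 0 0 0 0 0" --pt "-0.6 0.09 0 0 0 0 0"

```text
clock: 45.28
tool_pos: [0.5415, -0.0503, 0.1193]
orientation: [2.222, 2.22, -0.002]
force: [0.1, -0.4, -1.5]
opening: 0.0369
gripper_force: 60.4
```

Request:
arm_command --pt "-0.2 0 0 0 0 0 0" --pt "0 0 0 0 0 0 0" --pt "0 0 0 0 0 0 0"

```text
clock: 45.65
tool_pos: [0.5416, -0.055, 0.1195]
orientation: [-2.217, -2.224, -0.0]
force: [-0.3, 0.5, -1.8]
opening: 0.0371
gripper_force: 60.4
```

```bash
python3 -c "
from h import *
s=st();inhand(.0043);go((.544,-.0568,.12),0)"
```

```text
{'clock': 45.65, 'tool_pos': [0.542, -0.055, 0.119], 'orientation': [-2.217, -2.224, -0.0], 'force': [-0.266, 0.519, -1.755], 'opening': 0.037, 'gripper_force': 60.365, 'qpos': [-0.324, 0.409, 0.444, 1.977, -0.241, 0.807, 0.259]}
rows 229 372 hand offset x [4.4] cols 272 372
hole px 307.3787167449139 321.5868544600939 639 x [3.7 1.3]
shift [-0.036  0.046 -0.009] turn z 0.003 yaw now 0.17 tilt corr xy [-0.001 -0.001  0.   ]
```

Request:
arm_command --pt "-0.07 0.04 0.3 0 0 0 0" --pt "0 0 0.3 0 0 0 0" --pt "0 0 0.3 0 0 0 0" --pt "0 0 0.25 0 0 0 0" --pt "0 0 0 0 0 0 0"

```text
clock: 46.32
tool_pos: [0.5428, -0.0601, 0.0608]
orientation: [-2.22, -2.219, 0.003]
force: [0.1, 1.3, -1.9]
opening: 0.0369
gripper_force: 60.3
```

```bash
python3 -c "
from h import *
s=st()"
```

```text
{'clock': 46.325, 'tool_pos': [0.543, -0.06, 0.061], 'orientation': [-2.22, -2.219, 0.003], 'force': [0.063, 1.315, -1.878], 'opening': 0.037, 'gripper_force': 60.293, 'qpos': [-0.277, 0.5, 0.403, 2.009, -0.3, 0.693, 0.315]}
```

Final height ~0.040.

Request:
arm_command --pt "0.02 0.02 0.2 0 0 0 0" --pt "0 0 0.15 0 0 0 0" --pt "0 0 0.06 0 0 0 0" --pt "0 0 0.03 0 0 0 0" --pt "0 0 0 0 0 0 0"

```text
clock: 46.95
tool_pos: [0.5444, -0.0594, 0.04]
orientation: [-2.221, -2.22, 0.001]
force: [-3.2, 2.2, -2.6]
opening: 0.0369
gripper_force: 60.4
```

```bash
python3 -c "
from h import *
s=st()"
```

```text
{'clock': 46.95, 'tool_pos': [0.544, -0.059, 0.04], 'orientation': [-2.221, -2.22, 0.001], 'force': [-3.196, 2.15, -2.562], 'opening': 0.037, 'gripper_force': 60.373, 'qpos': [-0.263, 0.533, 0.385, 2.017, -0.321, 0.65, 0.331]}
```

Request:
arm_command --pt "0 0 0.03 0 0 0 0" --pt "0 0 0 0 0 0 0.65" --pt "0 0 0 0 0 0 0.65" --pt "0 0 0 0 0 0 0.65" --pt "0 0 -0.6 0 0 0 0.65" --pt "0 0 -0.9 0 0 0 0.65" --pt "0 0 -0.6 0 0 0 0.65" --pt "0 0 0 0 0 0 0.65"

```text
clock: 47.95
tool_pos: [0.5469, -0.0599, 0.1462]
orientation: [2.219, 2.218, 0.007]
force: [-0.1, -0.1, -0.3]
opening: 0.0558
gripper_force: 0.0
```

```bash
python3 -c "
from h import *
s=st();c,im=look('w8.png');survey()
for b in blobs('wrist',im,*BR,.044,400):print(np.round(b[:5],4),b[5])
sc=robot.camera('scene');a=cv2.resize(sc[190:300,230:350],None,fx=4,fy=4);b=cv2.resize(im[100:330,200:440],(440,440));cv2.imwrite('pics/c8.png',np.hstack([a,b][:1]) if 0 else cv2.hconcat([cv2.resize(a,(400,440)),cv2.resize(b,(400,440))]))
"
```

```text
{'clock': 47.95, 'tool_pos': [0.547, -0.06, 0.146], 'orientation': [2.219, 2.218, 0.007], 'force': [-0.062, -0.102, -0.311], 'opening': 0.056, 'gripper_force': 0.0, 'qpos': [-0.335, 0.379, 0.467, 1.947, -0.223, 0.859, 0.248]}
top [7.548000e-01 1.416000e-01 8.358620e+01 1.740289e+02 1.857990e+01] [256. 136.]
top [ 0.6643 -0.1908 -1.2289 37.3642 12.9145] [413. 175.]
[ 5.42600e-01 -5.36000e-02 -8.97366e+01  6.80182e+01  4.02671e+01] [317. 224.]
[7.24100e-01 6.92000e-02 8.33931e+01 3.76109e+01 2.07702e+01] [620.  32.]
```

View pics/c8.png

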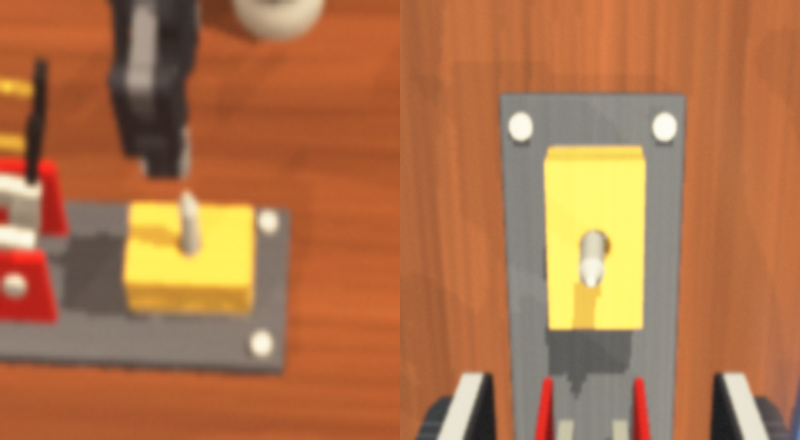

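Request:
arm_command --pt "0 0.7 0 0 0 0 0.65" --pt "0 0.9 0 0 0 0 0.65" --pt "0 0.8 0 0 0 0 0.65" --pt "-0.7 0 0 0 0 0 0.65" --pt "-0.8 0 0 0 0 0 0.65" --pt "-0.65 0 0 0 0 0.085 0.65" --pt "0 0 0 0 0 0 0.65" --pt "0 0 0 0 0 0 0.65"

```text
clock: 49.1
tool_pos: [0.6646, -0.1662, 0.1429]
orientation: [-2.318, -2.118, -0.0]
force: [0.5, 0.9, 1.1]
opening: 0.0554
gripper_force: 0.0
```

```bash
python3 -c "
from h import *
s=st();c,im=look('w9.png')
for b in blobs('wrist',im,*BL,.012,800):print(np.round(b[:5],4),b[5]);go((b[0],b[1],.003),b[2]+90)
"
```

```text
{'clock': 49.1, 'tool_pos': [0.665, -0.166, 0.143], 'orientation': [-2.318, -2.118, -0.0], 'force': [0.499, 0.89, 1.086], 'opening': 0.055, 'gripper_force': 0.0, 'qpos': [-0.13, 0.597, 0.47, 1.616, -0.308, 1.005, 0.347]}
[ 0.6707 -0.1665 84.9156 63.0777 38.0352] [328. 220.]
shift [-0.014  0.121  2.802] turn z 0.0 yaw now -5.07 tilt corr xy [-0.001 -0.001  0.   ]
```

Request:
arm_command --pt "0 0.1 0.6 0 0 0 0.62" --pt "0 0 1 0 0 0 0.62" --pt "0 0 0.9 0 0 0 0.62" --pt "0 0 0.3 0 0 0 0.62" --pt "0 0 0 0 0 0 0.62"

```text
clock: 49.78
tool_pos: [0.6698, -0.1666, 0.0034]
orientation: [-2.317, -2.12, 0.0]
force: [0.5, -0.2, 0.3]
opening: 0.0528
gripper_force: 0.0
```

Request:
arm_command --pt "0 0 0 0 0 0 0" --pt "0 0 0 0 0 0 0" --pt "0 0 0 0 0 0 0" --pt "0 0 0 0 0 0 0"

```text
clock: 50.28
tool_pos: [0.6714, -0.1679, 0.0061]
orientation: [2.317, 2.118, 0.004]
force: [-0.2, 0.9, 6.9]
opening: 0.0373
gripper_force: 61.0
```

Request:
arm_command --pt "0 0 -0.3 0 0 0 0" --pt "0 0 -0.8 0 0 0 0" --pt "0 0 -0.9 0 0 0 0" --pt "0 0 -0.6 0 0 0 0" --pt "0 0 0 0 0 -0.085 0" --pt "0 0 0 0 0 0 0"

```text
clock: 51.02
tool_pos: [0.6696, -0.1676, 0.1348]
orientation: [2.223, 2.219, 0.001]
force: [-0.0, -0.4, -1.0]
opening: 0.0373
gripper_force: 60.5
```

```bash
python3 -c "
from h import *
s=st();look('w10.png');go((.544,-.056,.14),0)"
```

```text
{'clock': 51.025, 'tool_pos': [0.67, -0.168, 0.135], 'orientation': [2.223, 2.219, 0.001], 'force': [-0.04, -0.429, -1.045], 'opening': 0.037, 'gripper_force': 60.529, 'qpos': [-0.113, 0.609, 0.446, 1.609, -0.3, 0.991, 0.427]}
shift [ 2.225 -2.512 -0.117] turn z -0.002 yaw now -0.12 tilt corr xy [-0. -0.  0.]
```

View pics/w10.png

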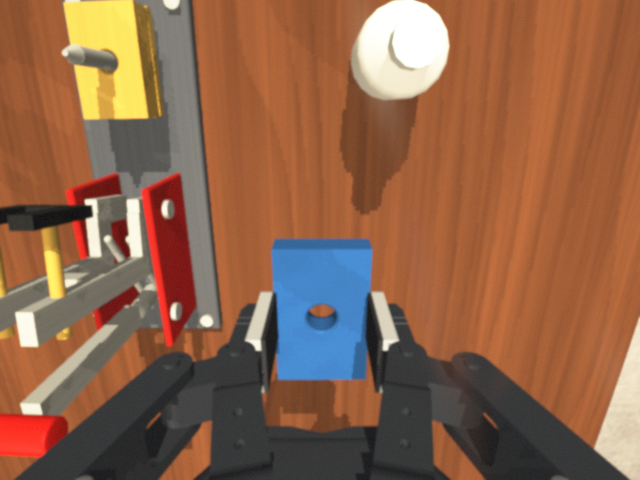

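Request:
arm_command --pt "0.6 0 -0.1 0 0 0 0" --pt "0.9 0 0 0 0 0 0" --pt "0.72 0 0 0 0 0 0" --pt "0 -0.7 0 0 0 0 0" --pt "0 -0.9 0 0 0 0 0" --pt "0 -0.9 0 0 0 0 0" --pt "0 0 0 0 0 0 0" --pt "0 0 0 0 0 0 0"

```text
clock: 52.08
tool_pos: [0.5454, -0.0564, 0.139]
orientation: [2.222, 2.22, 0.001]
force: [0.9, 0.2, -0.4]
opening: 0.0377
gripper_force: 60.6
```

```bash
python3 -c "
from h import *
s=st();go((.544,-.0561,.14),0)
im=cv2.imread('pics/w10.png');a=cv2.imread('pics/w5.png')
for f in('w10.png',):
    c,im=look('w11.png')
    g=im[:,316:328].mean(1);
    v=cv2.cvtColor(im,cv2.COLOR_BGR2HSV)[:,:,2][:,290:305].mean(1);print('V rows',[(r,int(v[r])) for r in range(232,256,2)],[(r,int(v[r])) for r in range(370,392,2)])
    h=g[290:345,2] if 0 else im[290:345,321,:].astype(int);print([(290+i,tuple(h[i])) for i in range(0,55,3)])
print(tr((316,321),-.007),tr((316,321),-.005))
"
```

```text
{'clock': 52.075, 'tool_pos': [0.545, -0.056, 0.139], 'orientation': [2.222, 2.22, 0.001], 'force': [0.851, 0.229, -0.404], 'opening': 0.038, 'gripper_force': 60.615, 'qpos': [-0.344, 0.389, 0.471, 1.955, -0.232, 0.849, 0.25]}
shift [ 0.005 -0.028 -0.02 ] turn z -0.001 yaw now -0.07 tilt corr xy [ 0.001 -0.     0.   ]
V rows [(232, 254), (234, 254), (236, 254), (238, 252), (240, 185), (242, 188), (244, 187), (246, 189), (248, 202), (250, 228), (252, 232), (254, 231)] [(370, 240), (372, 240), (374, 240), (376, 240), (378, 235), (380, 181), (382, 187), (384, 188), (386, 188), (388, 136), (390, 44)]
[(290, (np.int64(234), np.int64(165), np.int64(87))), (293, (np.int64(232), np.int64(164), np.int64(85))), (296, (np.int64(233), np.int64(163), np.int64(85))), (299, (np.int64(232), np.int64(163), np.int64(85))), (302, (np.int64(228), np.int64(159), np.int64(85))), (305, (np.int64(150), np.int64(140), np.int64(132))), (308, (np.int64(141), np.int64(147), np.int64(151))), (311, (np.int64(143), np.int64(149), np.int64(152))), (314, (np.int64(142), np.int64(149), np.int64(152))), (317, (np.int64(167), np.int64(132), np.int64(103))), (320, (np.int64(188), np.int64(127), np.int64(69))), (323, (np.int64(188), np.int64(128), np.int64(68))), (326, (np.int64(188), np.int64(130), np.int64(67))), (329, (np.int64(175), np.int64(118), np.int64(62))), (332, (np.int64(248), np.int64(188), np.int64(98))), (335, (np.int64(239), np.int64(169), np.int64(91))), (338, (np.int64(239), np.int64(169), np.int64(92))), (341, (np.int64(240), np.int64(170), np.int64(89))), (344, (np.int64(242), np.int64(177), np.int64(94)))]
[ 1.15872169  1.03880323 -7.        ] [-0.08846862  1.03550717 -5.        ]
```

Request:
arm_command --pt "0 -0.02 0.4 0 0 0 0" --pt "0 0 0.4 0 0 0 0" --pt "0 0 0.3 0 0 0 0" --pt "0 0 0.25 0 0 0 0" --pt "0 0 0 0 0 0 0"

```text
clock: 52.75
tool_pos: [0.5435, -0.0565, 0.0703]
orientation: [-2.221, -2.22, 0.002]
force: [-0.1, 0.5, -1.6]
opening: 0.0377
gripper_force: 60.6
```

```bash
python3 -c "
from h import *
s=st()"
```

```text
{'clock': 52.75, 'tool_pos': [0.543, -0.057, 0.07], 'orientation': [-2.221, -2.22, 0.002], 'force': [-0.077, 0.5, -1.552], 'opening': 0.038, 'gripper_force': 60.622, 'qpos': [-0.301, 0.487, 0.424, 2.005, -0.299, 0.711, 0.308]}
```

Request:
arm_command --pt "0 0 0.2 0 0 0 0" --pt "0 0 0.15 0 0 0 0" --pt "0 0 0.05 0 0 0 0" --pt "0 0 0 0 0 0 0"

```text
clock: 53.25
tool_pos: [0.544, -0.0567, 0.0512]
orientation: [2.222, 2.22, 0.0]
force: [0.9, 0.6, -1.2]
opening: 0.0379
gripper_force: 60.6
```

Request:
arm_command --pt "0 0 0.03 0 0 0 0" --pt "0 0 0 0 0 0 0"

```text
clock: 53.5
tool_pos: [0.5441, -0.0565, 0.0501]
orientation: [2.222, 2.221, 0.001]
force: [-1.0, -0.3, 0.6]
opening: 0.0375
gripper_force: 60.8
```

```bash
python3 -c "
from h import *
s=st()"
```

```text
{'clock': 53.5, 'tool_pos': [0.544, -0.056, 0.05], 'orientation': [2.222, 2.221, 0.001], 'force': [-1.02, -0.272, 0.582], 'opening': 0.038, 'gripper_force': 60.817, 'qpos': [-0.285, 0.518, 0.406, 2.015, -0.321, 0.669, 0.327]}
```

Request:
arm_command --pt "0 0 0.03 0 0 0 0" --pt "0 0 0.02 0 0 0 0" --pt "0 0 0 0 0 0 0" --pt "0 0 0 0 0 0 0.65" --pt "0 0 0 0 0 0 0.65" --pt "0 0 0 0 0 0 0.65" --pt "0 0 -0.6 0 0 0 0.65" --pt "0 0 -0.9 0 0 0 0.65"

```text
clock: 54.5
tool_pos: [0.5427, -0.0564, 0.1217]
orientation: [-2.22, -2.219, 0.005]
force: [0.8, 0.8, -0.1]
opening: 0.0553
gripper_force: 0.0
```

Request:
arm_command --pt "0 0 -0.9 0 0 0 0.8" --pt "0 0 -0.9 0 0 0 0.8" --pt "0 0 -0.3 0 0 0 0.8" --pt "0 0 0 0 0 0 0.8" --pt "0 0 0 0 0 0 0.8"

```text
clock: 55.12
tool_pos: [0.5427, -0.0562, 0.2255]
orientation: [-2.22, -2.219, 0.004]
force: [0.1, -0.3, 0.1]
opening: 0.0681
gripper_force: 0.0
```

```bash
python3 -c "
from h import *
s=st();c,im=look('w12.png')
for b in blobs('wrist',im,*BL,.056,400):print(np.round(b[:5],4),b[5])
for n in('scene','top'):
  robot.camera(n)
  cc=cam(n)
  for r in robot.spot_point(n,'handle_grip')[:2]:print(n,r,ray(cc,r['location'],.165).round(4))
sc=robot.camera('scene');a=cv2.resize(sc[150:300,150:350],None,fx=2,fy=2)
cv2.imwrite('pics/c12.png',cv2.hconcat([a,cv2.resize(im,(400,300))]))
"
```

```text
{'clock': 55.125, 'tool_pos': [0.543, -0.056, 0.225], 'orientation': [-2.22, -2.219, 0.004], 'force': [0.122, -0.272, 0.081], 'opening': 0.068, 'gripper_force': 0.0, 'qpos': [-0.393, 0.282, 0.516, 1.871, -0.16, 1.032, 0.189]}
[ 5.45200e-01 -5.67000e-02  8.97033e+01  6.22589e+01  3.77096e+01] [323. 206.]
scene {'location': [204.2, 183.1], 'p': 0.77} [ 0.5403 -0.2121  0.165 ]
top {'location': [224.4, 438.2], 'p': 0.68} [ 0.5377 -0.2085  0.165 ]
```

View pics/c12.png

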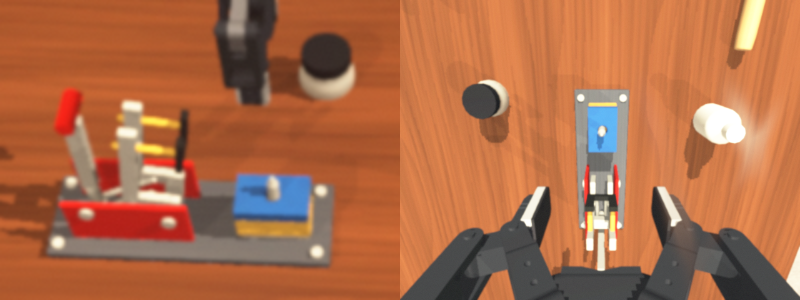

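Request:
arm_command --pt "-0.6 0 -0.1 0 0 0 0.7" --pt "-0.9 0 0 0 0 0 0.7" --pt "-0.9 0 0 0 0 0 0.7" --pt "-0.66 0 0 0 0 0 0.7" --pt "0 0 0 0 0 0 0.7" --pt "0 0 0 0 0 0 0.7"

```text
clock: 56.18
tool_pos: [0.5438, -0.2085, 0.2319]
orientation: [-2.22, -2.221, -0.0]
force: [0.0, 0.1, 0.2]
opening: 0.0597
gripper_force: 0.0
```

```bash
python3 -c "
from h import *
s=st();go((.5425,-.209,.146),0)
a=np.array([1.75,1.65,1.5,1.3,1.1,.9,.7,.5,.35,.25,.18,.1,.05,0,-.05])-.12
x=-160-110*np.cos(a);z=110*np.sin(a)
print(np.c_[a[1:]+.12,np.diff(x)/50,-np.diff(z)/50].round(2))"
```

```text
{'clock': 56.175, 'tool_pos': [0.544, -0.209, 0.232], 'orientation': [-2.22, -2.221, -0.0], 'force': [0.017, 0.114, 0.159], 'opening': 0.06, 'gripper_force': 0.0, 'qpos': [-0.145, 0.347, 0.569, 1.785, -0.211, 1.072, 0.499]}
shift [-0.011 -0.025  1.717] turn z 0.0 yaw now 0.01 tilt corr xy [-0.001 -0.001  0.   ]
[[ 1.65 -0.22 -0.  ]
 [ 1.5  -0.33  0.04]
 [ 1.3  -0.42  0.13]
 [ 1.1  -0.39  0.21]
 [ 0.9  -0.34  0.28]
 [ 0.7  -0.28  0.34]
 [ 0.5  -0.2   0.39]
 [ 0.35 -0.1   0.31]
 [ 0.25 -0.04  0.22]
 [ 0.18 -0.01  0.15]
 [ 0.1  -0.    0.18]
 [ 0.05  0.    0.11]
 [ 0.    0.01  0.11]
 [-0.05  0.02  0.11]]
```

Request:
arm_command --pt "0 -0.03 0.7 0 0 0 0.7" --pt "0 0 0.7 0 0 0 0.7" --pt "0 0 0.3 0 0 0 0.7" --pt "0 0 0 0 0 0 0.7" --pt "0 0 0 0 0 0 0" --pt "0 0 0 0 0 0 0" --pt "0 0 0 0 0 0 0" --pt "0 0 0 0 0 0 0" --squeeze 70

```text
clock: 57.18
tool_pos: [0.5425, -0.2099, 0.1491]
orientation: [2.222, 2.22, 0.002]
force: [-2.6, 0.4, 4.3]
opening: 0.0342
gripper_force: 70.2
```

```bash
python3 -c "
from h import *
s=st()"
```

```text
{'clock': 57.175, 'tool_pos': [0.542, -0.21, 0.149], 'orientation': [2.222, 2.22, 0.002], 'force': [-2.627, 0.399, 4.323], 'opening': 0.034, 'gripper_force': 70.163, 'qpos': [-0.107, 0.437, 0.533, 1.872, -0.278, 0.905, 0.558]}
```

Gripped. Swing down.

Request:
arm_command --pt "-0.22 0 0 0 0 0 0" --pt "-0.33 0 0.04 0 0 0 0" --pt "-0.42 0 0.13 0 0 0 0" --pt "-0.39 0 0.21 0 0 0 0" --pt "-0.34 0 0.28 0 0 0 0" --pt "-0.28 0 0.34 0 0 0 0" --pt "0 0 0 0 0 0 0"

```text
clock: 58.05
tool_pos: [0.5421, -0.3116, 0.0989]
orientation: [2.223, 2.216, -0.001]
force: [-3.3, -1.8, 7.7]
opening: 0.0345
gripper_force: 77.2
```

```bash
python3 -c "
from h import *
s=st()"
```

```text
{'clock': 58.05, 'tool_pos': [0.542, -0.312, 0.099], 'orientation': [2.223, 2.216, -0.001], 'force': [-3.268, -1.782, 7.675], 'opening': 0.034, 'gripper_force': 77.159, 'qpos': [0.093, 0.565, 0.503, 1.805, -0.347, 0.856, 0.757]}
```

Request:
arm_command --pt "-0.2 0 0.39 0 0 0 0" --pt "-0.1 0 0.31 0 0 0 0" --pt "-0.04 0 0.22 0 0 0 0" --pt "-0.01 0 0.15 0 0 0 0" --pt "0 0 0.18 0 0 0 0" --pt "0 0 0.11 0 0 0 0" --pt "0.01 0 0.11 0 0 0 0" --pt "0 0 0 0 0 0 0"

```text
clock: 59.05
tool_pos: [0.5422, -0.3297, 0.0258]
orientation: [2.225, 2.209, -0.002]
force: [-2.6, -6.4, 3.5]
opening: 0.0349
gripper_force: 101.6
```

```bash
python3 -c "
from h import *
s=st()"
```

```text
{'clock': 59.05, 'tool_pos': [0.542, -0.33, 0.026], 'orientation': [2.225, 2.209, -0.002], 'force': [-2.588, -6.375, 3.548], 'opening': 0.035, 'gripper_force': 101.637, 'qpos': [0.161, 0.672, 0.449, 1.82, -0.41, 0.737, 0.824]}
```

Request:
arm_command --pt "0 0 0.06 0 0 0 0" --pt "0 0 0.06 0 0 0 0" --pt "0 0 0 0 0 0 0"

```text
clock: 59.42
tool_pos: [0.5421, -0.3287, 0.0196]
orientation: [2.224, 2.212, -0.001]
force: [-1.9, -4.7, 2.4]
opening: 0.0344
gripper_force: 102.0
```

Request:
arm_command --pt "0 0 0 0 0 0 0.7" --pt "0 0 0 0 0 0 0.7" --pt "0 0 0 0 0 0 0.7" --pt "0 0 -0.4 0 0 0 0.7" --pt "0 0 -0.9 0 0 0 0.7" --pt "0 0 -0.9 0 0 0 0.7" --pt "0 0 -0.9 0 0 0 0.7" --pt "0 0 0 0 0 0 0.7"

```text
clock: 60.42
tool_pos: [0.5443, -0.3274, 0.1784]
orientation: [2.216, 2.214, 0.005]
force: [0.1, 0.5, -0.9]
opening: 0.0603
gripper_force: 0.0
```

```bash
python3 -c "
from h import *
s=st();c,im=look('w13.png')
sc=robot.camera('scene');tp=robot.camera('top')
cc=cam('scene')
for r in robot.spot_point('scene','handle_grip')[:2]:print(r,ray(cc,r['location'],.042).round(4))
survey()
a=cv2.resize(sc[190:310,110:350],None,fx=1.67,fy=1.67);b=cv2.resize(im,(400,300));t=cv2.resize(tp[190:270,310:510],(400,160))
o=np.zeros((470,800,3),np.uint8);o[:a.shape[0],:400]=a[:,:400];o[:300,400:]=b;o[300:460,:400]=t;cv2.imwrite('pics/c13.png',o)
"
```

```text
{'clock': 60.425, 'tool_pos': [0.544, -0.327, 0.178], 'orientation': [2.216, 2.214, 0.005], 'force': [0.074, 0.481, -0.903], 'opening': 0.06, 'gripper_force': 0.0, 'qpos': [0.082, 0.487, 0.549, 1.723, -0.295, 1.004, 0.736]}
{'location': [243.2, 134.5], 'p': 0.8} [ 0.5376 -0.3329  0.042 ]
{'location': [250.5, 289.3], 'p': 0.59} [ 0.5432 -0.0527  0.042 ]
top [7.56400e-01 1.41900e-01 8.38327e+01 1.74956e+02 2.18281e+01] [257. 135.]
top [ 0.5468 -0.0387 -0.1128 38.1448 21.0312] [341. 230.]
```

View pics/c13.png

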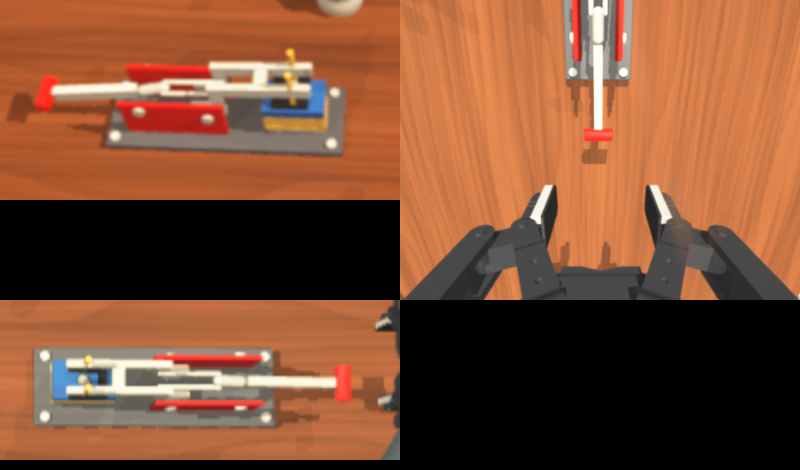

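```bash
python3 -c "
from h import *
sc=robot.camera('scene');tp=robot.camera('top')
for n,a,b in(('scene',cv2.imread('pics/scene0.png'),sc),('top',cv2.imread('pics/top0.png'),tp)):
  c=cam(n)
  x0,x1=(125,150) if n=='scene' else (472,492)
  for im in(a,b):
    hs=cv2.cvtColor(im,cv2.COLOR_BGR2HSV);m=cv2.inRange(hs,(0,180,80),(5,255,255))|cv2.inRange(hs,(174,180,80),(180,255,255));m[:,:x0]=0;m[:,x1:]=0;m[:200]=0;m[280:]=0
    y,x=np.where(m);print(n,y.mean().round(2),x.mean().round(2),len(y))
  if n=='scene':
    for al in(0,.1,.2,.3):print(al,proj(c,[[.543,-.0555-.160-.110*np.cos(al-.12),.055+.110*np.sin(al-.12)]]).round(1))
"
```

```text
scene 246.08 136.98 181
scene 246.1 136.97 181
0 [[138.2 245.9]]
0.1 [[135.8 242.6]]
0.2 [[133.9 239.2]]
0.3 [[132.7 235.8]]
top 232.09 481.07 123
top 232.17 481.07 121
```

The grip's pixel is the same as at the start, so the handle is fully home. Handing in.

```bash
python3 -c "
from plant import robot
print(robot.hand_in())"
```

```text
the job is handed in; nothing more can be done
None
```

All four brass blanks are threaded on the rod in one squared pile with the blue platen on top, the clamp handle is fully home, the bottle, jar, hammer and look-alikes were never touched, and the job is handed in at about 60 s (the hand-in returned no verdict).

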